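# Transfer a press tool's punches to the regrind carrier in station order

## Task

The four punches taken out of a press tool stand in station order in the black holder blocks on the aluminium rail. Move each one into the blue carrier for regrinding, in the same order counted from the brass dowel: the punch nearest the rail's dowel into the bay nearest the carrier's dowel, and so on, one punch to a bay. Set them down gently, never dropping or tipping one over, and leave all four standing upright on the floors of their bays.

Things in the scene. Friction and masses are not known exactly. Their poses are not given: they have to be found in the camera images.
- punch_round: Loose steel press punch standing point up on its head: head 34 mm diameter x 8 mm, round shank 25 mm diameter from 8 to 55 mm above the foot, then a round point 12 mm across with a coned tip, 82 mm tall in all. About 0.28 kg. Origin: centre of the head's underside; z up along the punch. At first it stands in holder_round, up to 5 mm off centre, at any yaw.
- punch_square: Loose steel press punch standing point up on its head: head 34 mm diameter x 8 mm, round shank 25 mm diameter from 8 to 55 mm above the foot, then a square point 16 x 16 mm, 73 mm tall in all. About 0.28 kg. Origin: centre of the head's underside; z up along the punch. At first it stands in holder_square, up to 5 mm off centre, at any yaw.
- punch_slot: Loose steel press punch standing point up on its head: head 34 mm diameter x 8 mm, round shank 25 mm diameter from 8 to 55 mm above the foot, then a narrow slot-shaped point 22 x 8 mm (long along its x), 75 mm tall in all. About 0.28 kg. Origin: centre of the head's underside; z up along the punch. At first it stands in holder_slot, up to 5 mm off centre, at any yaw.
- punch_dee: Loose steel press punch standing point up on its head: head 34 mm diameter x 8 mm, round shank 25 mm diameter from 8 to 55 mm above the foot, then a roughly half-round point about 11 x 23 mm, 77 mm tall in all. About 0.28 kg. Origin: centre of the head's underside; z up along the punch. At first it stands in holder_dee, up to 5 mm off centre, at any yaw.
- holder_round: One of four identical black square blocks fixed in a row on the rail: the one in which punch_round stands at the start. Open on top, 58 x 58 mm outside, 54 x 54 mm inside, floor 4 mm thick, rim 24 mm above its underside. It stays put and so marks where that punch stood. Origin: centre of its underside, 12 mm above the table; axes as the rail's.
- holder_square: One of four identical black square blocks fixed in a row on the rail: the one in which punch_square stands at the start. Open on top, 58 x 58 mm outside, 54 x 54 mm inside, floor 4 mm thick, rim 24 mm above its underside. It stays put and so marks where that punch stood. Origin: centre of its underside, 12 mm above the table; axes as the rail's.
- holder_slot: One of four identical black square blocks fixed in a row on the rail: the one in which punch_slot stands at the start. Open on top, 58 x 58 mm outside, 54 x 54 mm inside, floor 4 mm thick, rim 24 mm above its underside. It stays put and so marks where that punch stood. Origin: centre of its underside, 12 mm above the table; axes as the rail's.
- holder_dee: One of four identical black square blocks fixed in a row on the rail: the one in which punch_dee stands at the start. Open on top, 58 x 58 mm outside, 54 x 54 mm inside, floor 4 mm thick, rim 24 mm above its underside. It stays put and so marks where that punch stood. Origin: centre of its underside, 12 mm above the table; axes as the rail's.
- rail: Fixed aluminium bar 72 mm (x) by 284 mm (y), 12 mm thick, carrying the four holder blocks in a row. Origin: on the table, under the middle of the row; blocks are centred at y = +90, +30, -30, -90 mm, x = 0, in any order. An upright brass dowel at y = +138 mm (16 mm diameter, top 42 mm above the table) marks the station-one end. Any yaw.
- carrier: Fixed blue steel carrier 64 mm (x) by 284 mm (y) with a row of four empty bays. Origin: on the table, under the middle of the row; bay centres at y = +90, +30, -30, -90 mm, x = 0. Bays 54 x 54 mm inside, floor 10 mm, rim 30 mm above the table, walls 5 to 6 mm. Brass dowel at y = +138 mm (16 mm diameter, top 40 mm above the table) marks the station-one end. Any yaw.
Mind the look-alikes: they are no part of the job. What is shaped like the punch_square but orange is not meant.

How it is judged:
At the end, for the whole second after the job is handed in: Every punch stands in the carrier bay with the same number from the dowel as the holder block it came from: foot centre within 14 mm of the bay centre in x and y and 6 mm below to 5 mm above the bay floor, tilt under 0.12 rad, slower than 20 mm/s (((y of holder_round in the frame of rail between 0.07 and 0.11 m and y of punch_round in the frame of carrier between 0.076 and 0.104 m) or (y of holder_round in the frame of rail between 0.01 and 0.05 m and y of punch_round in the frame of carrier between 0.016 and 0.044 m) or (y of holder_round in the frame of rail between -0.05 and -0.01 m and y of punch_round in the frame of carrier between -0.044 and -0.016 m) or (y of holder_round in the frame of rail between -0.11 and -0.07 m and y of punch_round in the frame of carrier between -0.104 and -0.076 m)) and x of punch_round in the frame of carrier between -0.014 and 0.014 m and z of punch_round in the frame of carrier between 0.004 and 0.015 m and angle between each of punch_round, punch_square, punch_slot, punch_dee's own z axis and vertical below 0.12 rad and linear speed of each of punch_round, punch_square, punch_slot, punch_dee below 0.02 m/s and ((y of holder_square in the frame of rail between 0.07 and 0.11 m and y of punch_square in the frame of carrier between 0.076 and 0.104 m) or (y of holder_square in the frame of rail between 0.01 and 0.05 m and y of punch_square in the frame of carrier between 0.016 and 0.044 m) or (y of holder_square in the frame of rail between -0.05 and -0.01 m and y of punch_square in the frame of carrier between -0.044 and -0.016 m) or (y of holder_square in the frame of rail between -0.11 and -0.07 m and y of punch_square in the frame of carrier between -0.104 and -0.076 m)) and x of punch_square in the frame of carrier between -0.014 and 0.014 m and z of punch_square in the frame of carrier between 0.004 and 0.015 m and ((y of holder_slot in the frame of rail between 0.07 and 0.11 m and y of punch_slot in the frame of carrier between 0.076 and 0.104 m) or (y of holder_slot in the frame of rail between 0.01 and 0.05 m and y of punch_slot in the frame of carrier between 0.016 and 0.044 m) or (y of holder_slot in the frame of rail between -0.05 and -0.01 m and y of punch_slot in the frame of carrier between -0.044 and -0.016 m) or (y of holder_slot in the frame of rail between -0.11 and -0.07 m and y of punch_slot in the frame of carrier between -0.104 and -0.076 m)) and x of punch_slot in the frame of carrier between -0.014 and 0.014 m and z of punch_slot in the frame of carrier between 0.004 and 0.015 m and ((y of holder_dee in the frame of rail between 0.07 and 0.11 m and y of punch_dee in the frame of carrier between 0.076 and 0.104 m) or (y of holder_dee in the frame of rail between 0.01 and 0.05 m and y of punch_dee in the frame of carrier between 0.016 and 0.044 m) or (y of holder_dee in the frame of rail between -0.05 and -0.01 m and y of punch_dee in the frame of carrier between -0.044 and -0.016 m) or (y of holder_dee in the frame of rail between -0.11 and -0.07 m and y of punch_dee in the frame of carrier between -0.104 and -0.076 m)) and x of punch_dee in the frame of carrier between -0.014 and 0.014 m and z of punch_dee in the frame of carrier between 0.004 and 0.015 m); the robot touches nothing.
It fails at once if a punch is tipped over or laid down (angle between any of punch_round, punch_square, punch_slot, punch_dee's own z axis and vertical above 0.8 rad).
It fails at once if a punch is dropped or slammed into the carrier: faster than 0.5 m/s with its foot less than 20 mm above a bay floor ((linear speed of punch_round above 0.5 m/s and z of punch_round in the frame of carrier below 0.03 m and x of punch_round in the frame of carrier between -0.05 and 0.05 m and y of punch_round in the frame of carrier between -0.14 and 0.14 m) or (linear speed of punch_square above 0.5 m/s and z of punch_square in the frame of carrier below 0.03 m and x of punch_square in the frame of carrier between -0.05 and 0.05 m and y of punch_square in the frame of carrier between -0.14 and 0.14 m) or (linear speed of punch_slot above 0.5 m/s and z of punch_slot in the frame of carrier below 0.03 m and x of punch_slot in the frame of carrier between -0.05 and 0.05 m and y of punch_slot in the frame of carrier between -0.14 and 0.14 m) or (linear speed of punch_dee above 0.5 m/s and z of punch_dee in the frame of carrier below 0.03 m and x of punch_dee in the frame of carrier between -0.05 and 0.05 m and y of punch_dee in the frame of carrier between -0.14 and 0.14 m)).
It also fails if it takes over 93 s, if anything falls off the work surface, if the arm or the gripper's body presses on something with over 40 N, if the wrist force passes 120 N, or if a joint passes its speed limit or range.

## Robot

A 6-joint arm with a two-finger parallel gripper is mounted at the origin on the work surface. World frame = base frame: x ahead of the robot, y to its left, z up, the work surface at z = 0. Lengths are in m, angles in rad, forces in N, time in s.
With the tool pointing down it reaches from about 0.375 to 0.975 m from the base axis. Payload 3.8 kg.
Tool frame: the origin (TCP) lies at the very end of the fingers, on their centre line; the grasp point (between the pads) lies 19 mm behind it; z points along the fingers, y is the direction in which the jaws open and shut (so a half turn about z gives the same grasp; the last joint's range is limited). The gripper opens to 85 mm and grips with 20 to 120 N. Pads are 22 mm wide; open, the fingers measure 114 mm over their backs; the gripper's body (76 mm by 85 mm) begins 54 mm behind the grasp point. The pads swing forward as they close: fully open they stand 13 mm farther back than shut.
Start: joints at [1.274, 0.264, 1.604, -0, 1.274, -0.037], TCP at [0.173, 0.652, 0.231] pointing down, gripper open.
Joint ranges: [-2.63, 2.63], [-0.94, 2.18], [0.31, 2.57], [-1.31, 4.45], [0, 2.66], [-2.55, 2.55]. Speed limits (rad/s): [2.57, 2.57, 3.14, 3.14, 3.14, 3.14].

## Interface

Orientations are given as a unit quaternion [x, y, z, w].
In Python, from station import status, vision, job_done gives the robot as it stands. The module is installed in compiled form; this text tells all that it offers.
- The arm moves only by the tool jog_arm, never from a script. Its argument "plan" is a list of rows, each an object of numbers: "claw": the closure, from 0 (fully open) to 1 (shut); "x", "y", "z": the shift along the tool's x, y, z in cm; "ax", "ay", "az": the turn, a rotation vector about the tool's x, y, z in rad. A call has 1 to 20 rows; each row is the pose to reach, as a shift and turn from the pose measured when the call began, along the tool's axes at that moment; what a row does not reach only later rows make up. A row lasts 1/12 s, in which the tool goes at most 41.7 mm and 7.16 degrees, less where a joint would pass 70% of its speed; a pose out of reach is approached as far as the arm can. A call with a gripper value outside its range is refused whole. The fingers move at their own pace and stop on an object; "squeeze" is the grip in N (left out, the last holds). Time passes only in rows, so rows that repeat a pose let the fingers close. It gives the time, the measured TCP pose, the force and the opening at its end, in the units of the state.
- status.read_state(): the state, without advancing time (a new reading comes with each control period).
- vision.read_camera(name): name is "scene" or "top" or "wrist"; returns (picture, depth): 420x560x3 uint8, red, green, blue; 420x560 float32, m along the optical axis (not along the pixel's ray), 0 where there is no reading.
- vision.camera_params(name): a dict with "vfov" (degrees; the focal length in pixels is half the picture's height over the tangent of half this angle, whatever the lens; pixels are square), "cx", "cy" (the principal point, pixels), "origin" and "attitude" of the camera in the world; the wrist camera has in their place "T_tool_cam" (4x4, takes a point from camera to tool coordinates, whose origin is the TCP and whose axes are the flange's). Camera axes: x right, y up, looking along -z (the intrinsics and any distortion apply to the point x, -y, -z); pixel columns grow to the right and rows downward; lengths in m; the calibration is good to about 2 mm. A picture is of the moment at which its call begins: read the wrist's pose just before it. camera_params takes no time and is no camera call.
- job_done(): hands the job in, once; it reports no verdict.
Trained networks look in the newest picture that a camera, given by its name, has taken for a name from the list of things; names that differ only in an ending like _2 or _b are one class to them, and where a whole thing is asked for, a point or a joint stands for the part that bears it (a point fixed in the world has none). Each returns a list of dicts, best first, with "conf" (0 to 1); they miss things now and then, are a little off and sometimes report something else, mostly with a low value. They report only what shows in the picture. A call takes as long as a camera call. They do not tell look-alikes from the thing itself.
- vision.silhouettes(camera, target): "pixels" (420x560 bool, what is visible of it) and "box" ([left, top, right, bottom] in pixels, round what is visible of it).
- vision.tip_of(camera, target): "xy" ([column, row] in pixels: a listed point, or the origin of a listed thing).
The state is a dict: "time": time; "q": joint angles; "joint_velocities": joint speeds; "tau": joint torques, N m; "tcp_pos": TCP position; "tool_rot": TCP orientation; "ft_force": force on the tool from outside, world axes, zero at the start; "ft_torque": the same for the moment, N m; "gripper_width": finger opening in m.
Only numpy, scipy, OpenCV 4.12 (cv2) and the standard library are available. Lean on these libraries where they do the work, as an engineer would, in place of code of your own. Each camera call takes 0.05 s, during which the arm holds its last target.

## Working session

There is one attempt and no reset: what is moved stays moved. The work goes in short steps, Python scripts to look and compute and a tool call to move; the robot and the scene stay as the last step left them, time stands still between calls to the robot, and variables do not carry over. Pictures are saved under pics/ and viewed, and the job is handed in when it is done.

Besides the shell and the picture viewer there is one more tool, called after "Emit:" by a JSON object that holds its "api" and its "payload", one argument or row to a line. jog_arm: Moves the arm, as the interface text tells. Its arguments: {"type":"object","properties":{"plan":{"type":"array","items":{"type":"object","properties":{"claw":{"type":"number"},"x":{"type":"number"},"y":{"type":"number"},"z":{"type":"number"},"ax":{"type":"number"},"ay":{"type":"number"},"az":{"type":"number"}}}},"squeeze":{"type":"number"}},"required":["plan"]}

```bash
mkdir -p pics; ls; python3 - <<'E'
from station import status, vision
import cv2,json
s=status.read_state();print(s)
for n in ["scene","top","wrist"]:
    p,d=vision.read_camera(n);cv2.imwrite(f"pics/{n}0.png",p[:,:,::-1]);print(n,vision.camera_params(n),d.min(),d.max())
E
```

```text
pics
{'time': 0.0, 'q': array([ 1.27411447e+00,  2.64779954e-01,  1.60543138e+00, -1.18333403e-05,
        1.27368038e+00, -3.69137416e-02]), 'joint_velocities': array([ 0.00046797,  0.00013796, -0.00070726,  0.00089817,  0.00047183,
        0.00133787]), 'tau': array([-4.80349954e-04, -5.15138376e+01, -3.67297375e+01,  2.32328409e-05,
        1.31181080e-02,  2.08465360e-05]), 'tcp_pos': array([0.17317196, 0.65162764, 0.22991298]), 'tool_rot': array([ 1.29517370e-01,  9.91576487e-01, -1.13451314e-03, -1.85273947e-04]), 'ft_force': array([ 0.74069749, -0.46574039,  0.12720917]), 'ft_torque': array([ 0.00800613,  0.04027392, -0.03237264]), 'gripper_width': 0.08534584861694451}
scene {'vfov': 42.080157990534126, 'cx': 281.05814360109684, 'cy': 208.71775937483295, 'origin': array([1.3584018 , 0.64050178, 0.78881461]), 'attitude': array([0.20137828, 0.42077411, 0.80027183, 0.37677703])} 0.0 3.9999688
top {'vfov': 53.65524671268073, 'cx': 290.6326171257362, 'cy': 208.9606022024786, 'origin': array([ 0.40007963, -0.02822352,  0.74933456]), 'attitude': array([-0.07588919,  0.06184595,  0.71343058, -0.69385353])} 0.0 1.7355924
wrist {'vfov': 68.103409302311, 'cx': 276.81575024718086, 'cy': 213.76457306727275, 'T_tool_cam': array([[ 1.63242416e-03,  9.62008708e-01,  2.73013886e-01,
         6.86254831e-02],
       [ 9.99998626e-01, -1.64899539e-03, -1.68760609e-04,
        -2.39987775e-04],
       [ 2.87849464e-04,  2.73013786e-01, -9.62010078e-01,
        -1.42565024e-01],
       [ 0.00000000e+00,  0.00000000e+00,  0.00000000e+00,
         1.00000000e+00]])} 0.0 1.4394467
```

View pics/scene0.png

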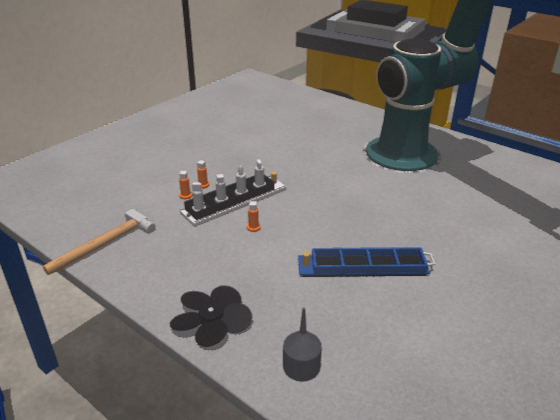

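View pics/top0.png

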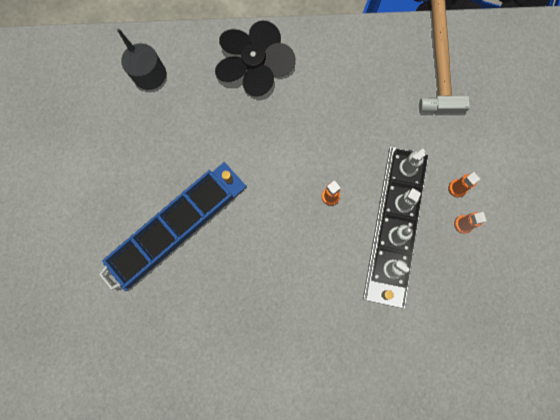

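View pics/wrist0.png

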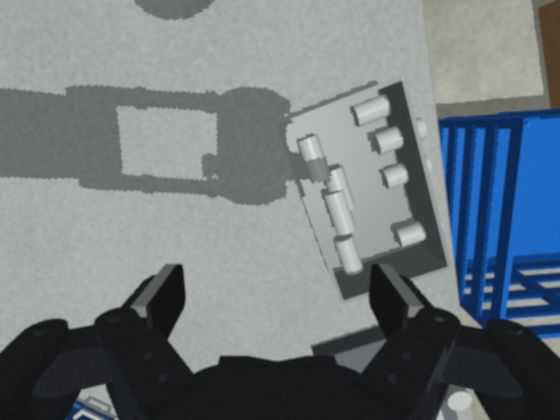

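```bash
cat > h.py <<'E'
import numpy as np,cv2
from scipy.spatial.transform import Rotation as R
from station import status,vision
def cam(n,st=None):
    c=vision.camera_params(n); f=210/np.tan(np.radians(c['vfov']/2))
    if n=='wrist':
        T=c['T_tool_cam'];Rt=R.from_quat(st['tool_rot']).as_matrix()
        M=Rt@T[:3,:3];o=Rt@T[:3,3]+st['tcp_pos']
    else: M=R.from_quat(c['attitude']).as_matrix();o=c['origin']
    return f,c['cx'],c['cy'],M,o
def cloud(n,d,st=None):
    f,cx,cy,M,o=cam(n,st);v,u=np.mgrid[:420,:560]
    P=np.stack([(u-cx)/f*d,-(v-cy)/f*d,-d],-1)@M.T+o
    P[d<=0]=np.nan;return P
E
python3 - <<'E'
from h import *
p,d=vision.read_camera('top');P=cloud('top',d);np.save('P.npy',P);np.save('p.npy',p)
print("table",np.nanmedian(P[330:400,100:500,2]),np.nanmedian(P[100:160,300:370,2]))
for n,(u,v) in dict(rd=(388,295),cd=(226,175),p1=(400,268),p2=(404,232),p3=(412,196),p4=(418,155),holdfloor=(390,245),tl=(125,262)).items(): print(n,np.round(P[v-1:v+2,u-1:u+2].reshape(-1,3)[[0,4,8]],4).tolist())
big=cv2.resize(p[130:320,350:500],None,fx=4,fy=4,interpolation=cv2.INTER_CUBIC);cv2.imwrite('pics/c1.png',big[:,:,::-1])
big=cv2.resize(p[150:300,90:260],None,fx=4,fy=4,interpolation=cv2.INTER_CUBIC);cv2.imwrite('pics/c2.png',big[:,:,::-1])
z=P[...,2]
cv2.imwrite('pics/z.png',np.clip(np.nan_to_num(z)*2000,0,255).astype(np.uint8))
E
```

```text
table 0.0004115391512429789 0.0005120533855551557
rd [[0.3913, -0.1723, 0.0415], [0.3897, -0.1735, 0.0434], [0.388, -0.1755, 0.0412]]
cd [[0.6071, 0.099, 0.0406], [0.6047, 0.0969, 0.0424], [0.6035, 0.0955, 0.0401]]
p1 [[0.4328, -0.1839, 0.0908], [0.4313, -0.1859, 0.0883], [0.4299, -0.1882, 0.085]]
p2 [[0.4902, -0.1961, 0.0845], [0.488, -0.1966, 0.0885], [0.4864, -0.1983, 0.0876]]
p3 [[0.5482, -0.2128, 0.0878], [0.546, -0.2136, 0.09], [0.5447, -0.2155, 0.0885]]
p4 [[0.6151, -0.2262, 0.0948], [0.6144, -0.2287, 0.0916], [0.6124, -0.2299, 0.0925]]
holdfloor [[0.477, -0.1869, 0.017], [0.4751, -0.1883, 0.018], [0.4713, -0.1856, 0.0376]]
tl [[0.4603, 0.2837, 0.0128], [0.4586, 0.2822, 0.0118], [0.4568, 0.2805, 0.0114]]
```

View pics/c1.png

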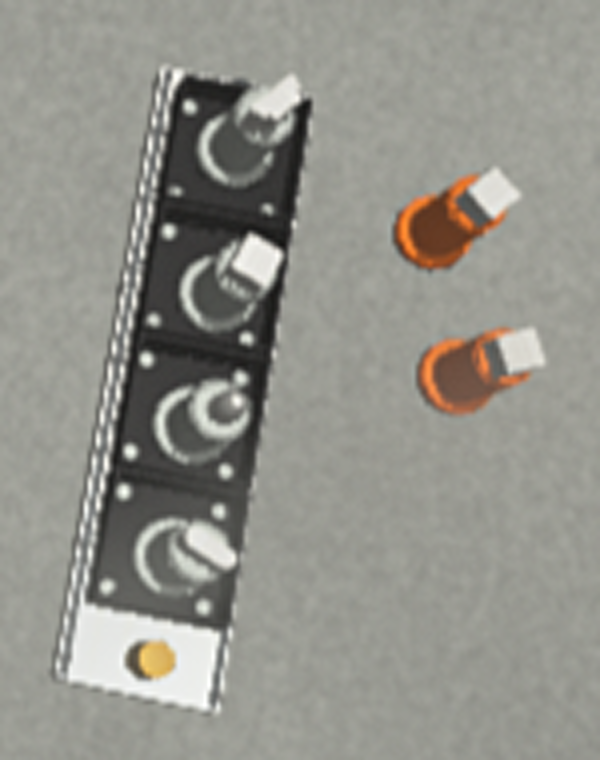

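View pics/c2.png

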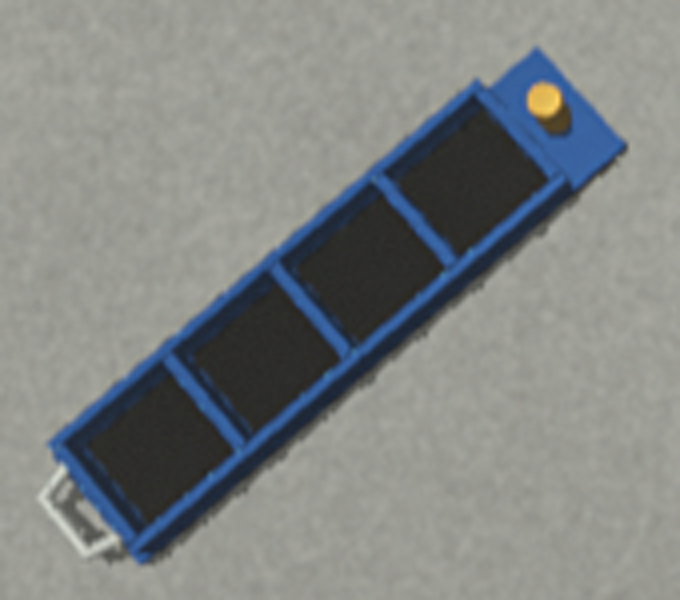

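View pics/z.png

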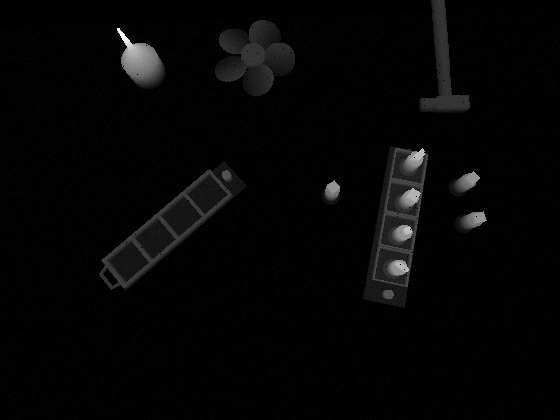

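```bash
cat > fit.py <<'E'
from h import *
from scipy.optimize import least_squares
P=np.load('P.npy').reshape(-1,3);P=P[~np.isnan(P).any(1)]
def near(a,b,m):
    a,b=np.array(a),np.array(b);t=(b-a)/np.linalg.norm(b-a);q=P[:,:2]-a
    s=q@t;w=q@np.array([-t[1],t[0]])
    return (s>-.05)&(s<np.linalg.norm(b-a)+.05)&(abs(w)<m)
def rect(pts,nm,d):
    # robust: trim isolated
    r=cv2.minAreaRect((pts*1000).astype(np.float32));print(nm,r)
    c=np.array(r[0])/1e3;b=cv2.boxPoints(r)/1e3
    e1=b[1]-b[0];e2=b[2]-b[1];e=e1 if np.linalg.norm(e1)>np.linalg.norm(e2) else e2
    e/=np.linalg.norm(e)
    if (np.array(d)-c)@e<0:e=-e
    print(nm,'centre',c.round(4),'y axis',e.round(4),'yaw',np.degrees(np.arctan2(-e[0],e[1])).round(2),'dowel in frame',((np.array(d)-c)@e).round(4),((np.array(d)-c)@np.array([e[1],-e[0]])).round(4))
    return c,e
m=near([.605,.097],[.459,.282],.06)
z=P[:,2]
cc,ce=rect(P[m&(z>.027)&(z<.034)][:,:2],'carrier rim',[.605,.097])
m=near([.39,-.1735],[.61,-.226],.05)
rc,re=rect(P[m&(z>.034)&(z<.039)][:,:2],'holder rims',[.39,-.1735])
rect(P[m&(z>.009)&(z<.0145)][:,:2],'rail top',[.39,-.1735])
# dowel tops
for nm,g,h in (('rd',[.39,-.1735],.042),('cd',[.605,.097],.040)):
    k=(np.hypot(*(P[:,:2]-g).T)<.015)&(abs(z-h)<.004);print(nm,P[k].mean(0).round(4),k.sum())
rx=np.array([re[1],-re[0]])
for i,y in enumerate([.09,.03,-.03,-.09]):
    c=rc+re*y
    k=(np.hypot(*(P[:,:2]-c).T)<.026)&(z>.028)&(z<.0705);q=P[k]
    f=least_squares(lambda v:np.hypot(q[:,0]-v[0],q[:,1]-v[1])-.0125,c,loss='soft_l1',f_scale=.001)
    o=f.x-c
    print(i+1,'holder',c.round(4),'punch',f.x.round(4),'n',k.sum(),'off along,across',(o@re*1e3).round(1),(o@rx*1e3).round(1),'rms',np.sqrt((f.fun**2).mean()),'bay',(cc+ce*y).round(4))
E
python3 fit.py
```

```text
carrier rim ((519.2097778320312, 201.1961669921875), (65.23950958251953, 286.71282958984375), 40.50144958496094)
carrier rim centre [0.5192 0.2012] y axis [ 0.6495 -0.7604] yaw -139.5 dowel in frame 0.1349 0.0024
holder rims ((513.0846557617188, -204.23333740234375), (58.89628601074219, 264.96795654296875), 76.54438781738281)
holder rims centre [ 0.5131 -0.2042] y axis [-0.9726  0.2327] yaw 76.54 dowel in frame 0.1269 0.0012
rail top ((514.222412109375, -204.52635192871094), (72.88384246826172, 284.604736328125), 76.55365753173828)
rail top centre [ 0.5142 -0.2045] y axis [-0.9726  0.2325] yaw 76.55 dowel in frame 0.128 0.0013
rd [ 0.3914 -0.1745  0.0422] 75
cd [0.6066 0.0977 0.0404] 64
1 holder [ 0.4256 -0.1833] punch [ 0.4319 -0.1887] n 125 off along,across -7.5 -3.8 rms 0.00783766803552726 bay [0.5777 0.1328]
2 holder [ 0.4839 -0.1973] punch [ 0.4751 -0.1914] n 184 off along,across 9.9 3.6 rms 0.0051494751811797775 bay [0.5387 0.1784]
3 holder [ 0.5423 -0.2112] punch [ 0.5335 -0.2053] n 207 off along,across 9.9 3.7 rms 0.004681780404253641 bay [0.4997 0.224 ]
4 holder [ 0.6006 -0.2252] punch [ 0.5949 -0.221 ] n 239 off along,across 6.6 2.8 rms 0.005125544165666715 bay [0.4608 0.2696]
```

```bash
cat > fit2.py <<'E'
from h import *
from scipy.optimize import least_squares
P=np.load('P.npy').reshape(-1,3);P=P[~np.isnan(P).any(1)];z=P[:,2]
def fr(o,e):
    q=P[:,:2]-o;return q@np.array([e[1],-e[0]]),q@e
e=np.array([.6495,-.7604]);o=np.array([.6066,.0977])-.138*e
x,y=fr(o,e)
k=(abs(x)<.045)&(z>.026)&(z<.034);print('carrier rim x',np.percentile(x[k&(abs(y)<.12)],[1,99]).round(4))
k=(abs(x)<.022)&(z>.026)&(z<.034)&(abs(y)<.14)
h,_=np.histogram(y[k],np.arange(-.14,.141,.002));print([( round(-.139+.002*i,3),int(n)) for i,n in enumerate(h) if n>3])
for b in [.09,.03,-.03,-.09]:
    k=(abs(z-.0105)<.0025)&(abs(x)<.04)&(abs(y-b)<.03);print('floor',b,np.percentile(x[k],[2,98]).round(4),np.percentile(y[k],[2,98]).round(4),np.median(z[k]))
e=np.array([-.9726,.2326]);e/=np.linalg.norm(e);o=np.array([.3914,-.1745])-.138*e
rx=np.array([e[1],-e[0]])
x,y=fr(o,e)
k=(abs(x)<.022)&(z>.034)&(z<.039)&(abs(y)<.13)
h,_=np.histogram(y[k],np.arange(-.13,.131,.002));print([( round(-.129+.002*i,3),int(n)) for i,n in enumerate(h) if n>3])
k=(z>.034)&(z<.039)&(abs(y)<.12)&(abs(x)<.045);print('holder rim x',np.percentile(x[k],[1,99]).round(4))
for i,b in enumerate([.09,.03,-.03,-.09]):
    c=o+e*b
    k=(abs(x)<.021)&(abs(y-b)<.026)&(z>.028)&(z<.0705);q=P[k]
    f=least_squares(lambda v:np.hypot(q[:,0]-v[0],q[:,1]-v[1])-.0125,c,loss='soft_l1',f_scale=.0007)
    d=f.x-c
    print(i+1,'holder',c.round(4),'punch',f.x.round(4),'n',k.sum(),'off along,across',(d@e*1e3).round(1),(d@rx*1e3).round(1),'med',np.median(abs(f.fun)).round(4))
E
python3 fit2.py
```

```text
carrier rim x [-0.0327  0.0316]
[(-0.139, 5), (-0.137, 5), (-0.123, 12), (-0.121, 27), (-0.119, 31), (-0.117, 30), (-0.063, 12), (-0.061, 28), (-0.059, 29), (-0.057, 28), (-0.003, 11), (-0.001, 29), (0.001, 28), (0.003, 22), (0.057, 15), (0.059, 24), (0.061, 25), (0.063, 17), (0.117, 14), (0.119, 28), (0.121, 26), (0.123, 12)]
floor 0.09 [-0.0279  0.0309] [0.0639 0.116 ] 0.010686660924010993
floor 0.03 [-0.0277  0.0311] [0.0036 0.0549] 0.010658670591821795
floor -0.03 [-0.0278  0.031 ] [-0.0566 -0.0065] 0.01080047380537641
floor -0.09 [-0.0276  0.0308] [-0.1169 -0.0682] 0.01063032367758221
[(-0.119, 10), (-0.117, 9), (-0.083, 5), (-0.081, 6), (-0.063, 16), (-0.061, 22), (-0.059, 15), (-0.057, 21), (-0.013, 5), (-0.003, 18), (-0.001, 20), (0.001, 17), (0.003, 18), (0.057, 17), (0.059, 16), (0.061, 14), (0.063, 19), (0.117, 17), (0.119, 17)]
holder rim x [-0.0298  0.0285]
1 holder [ 0.4381 -0.1857] punch [ 0.434  -0.1889] n 86 off along,across 3.2 -4.1 med 0.0001
2 holder [ 0.4964 -0.1996] punch [ 0.4911 -0.2016] n 100 off along,across 4.7 -3.2 med 0.0002
3 holder [ 0.5548 -0.2136] punch [ 0.5495 -0.2172] n 114 off along,across 4.4 -4.7 med 0.0002
4 holder [ 0.6131 -0.2275] punch [ 0.6159 -0.2304] n 138 off along,across -3.4 -2.1 med 0.0002
```

```bash
cat > go.py <<'E'
import sys;from h import *
s=status.read_state();Rt=R.from_quat(s['tool_rot']).as_matrix()
def t(x,y,z,a):
    a=np.radians(a);Y=np.array([np.cos(a),np.sin(a),0]);Z=np.array([0,0,-1.]);X=np.cross(Y,Z)
    D=np.stack([X,Y,Z],1)
    d=Rt.T@(np.array([x,y,z])-s['tcp_pos'])*100;r=R.from_matrix(Rt.T@D).as_rotvec()
    print((x,y,z),'shift cm',d.round(2),'turn',r.round(3),'rows',np.linalg.norm(d)/4.17,np.degrees(np.linalg.norm(r))/7.16)
print('t',s['time'].__round__(2),'tcp',s['tcp_pos'].round(4),'w',round(s['gripper_width'],4),'F',s['ft_force'].round(1),'q',s['q'].round(2))
for a in sys.argv[1:]: t(*map(float,a.split(',')))
E
python3 go.py .48,.1,.2,76.5 .434,-.189,.15,76.5 .434,-.189,.04,76.5
```

```text
t 0.2 tcp [0.1733 0.6519 0.2304] w 0.0854 F [ 0.   0.7 -0.5] q [ 1.27  0.26  1.6  -0.    1.27 -0.04]
(0.48, 0.1, 0.2) shift cm [-43.82 -45.46   3.1 ] turn [-0.001 -0.    -0.024] rows 15.159114347015105 0.19358567597597817
(0.434, -0.189, 0.15) shift cm [-46.8  -74.56   8.15] turn [-0.001 -0.    -0.024] rows 21.200293882512206 0.19358567597597817
(0.434, -0.189, 0.04) shift cm [-46.8  -74.54  19.15] turn [-0.001 -0.    -0.024] rows 21.600459837322635 0.19358567597597817
```

Emit:
{"api": "jog_arm", "payload": {
  "plan": [
    {"x": -22,"y": -23,"z": 1.5,"az": -0.024,"claw": 0.35},
    {"x": -43.8,"y": -45.5,"z": 3,"az": -0.024,"claw": 0.35},
    {"x": -43.8,"y": -45.5,"z": 3,"az": -0.024,"claw": 0.35},
    {"x": -43.8,"y": -45.5,"z": 3,"az": -0.024,"claw": 0.35},
    {"x": -43.8,"y": -45.5,"z": 3,"az": -0.024,"claw": 0.35},
    {"x": -43.8,"y": -45.5,"z": 3,"az": -0.024,"claw": 0.35},
    {"x": -43.8,"y": -45.5,"z": 3,"az": -0.024,"claw": 0.35},
    {"x": -43.8,"y": -45.5,"z": 3,"az": -0.024,"claw": 0.35},
    {"x": -43.8,"y": -45.5,"z": 3,"az": -0.024,"claw": 0.35},
    {"x": -43.8,"y": -45.5,"z": 3,"az": -0.024,"claw": 0.35},
    {"x": -43.8,"y": -45.5,"z": 3,"az": -0.024,"claw": 0.35},
    {"x": -43.8,"y": -45.5,"z": 3,"az": -0.024,"claw": 0.35},
    {"x": -43.8,"y": -45.5,"z": 3,"az": -0.024,"claw": 0.35},
    {"x": -43.8,"y": -45.5,"z": 3,"az": -0.024,"claw": 0.35},
    {"x": -43.8,"y": -45.5,"z": 3,"az": -0.024,"claw": 0.35},
    {"x": -46.8,"y": -74.5,"z": 8,"az": -0.024,"claw": 0.35},
    {"x": -46.8,"y": -74.5,"z": 8,"az": -0.024,"claw": 0.35},
    {"x": -46.8,"y": -74.5,"z": 8,"az": -0.024,"claw": 0.35},
    {"x": -46.8,"y": -74.5,"z": 8,"az": -0.024,"claw": 0.35},
    {"x": -46.8,"y": -74.5,"z": 8,"az": -0.024,"claw": 0.35}
  ],
  "squeeze": 60
}}

```text
invalid input at $.plan[0]: expected keys claw, x, y, z, ax, ay, az
```

```bash
python3 go.py .434,-.189,.14,76.5 .434,-.189,.04,76.5
```

```text
t 0.2 tcp [0.1733 0.6519 0.2304] w 0.0854 F [ 0.   0.7 -0.5] q [ 1.27  0.26  1.6  -0.    1.27 -0.04]
(0.434, -0.189, 0.14) shift cm [-46.8  -74.56   9.15] turn [-0.001 -0.    -0.024] rows 21.223440295365698 0.19358567597597817
(0.434, -0.189, 0.04) shift cm [-46.8  -74.54  19.15] turn [-0.001 -0.    -0.024] rows 21.600459837322635 0.19358567597597817
```

All keys are required.

Emit:
{"api": "jog_arm", "payload": {
  "plan": [
    {"x": -43.8,"y": -45.5,"z": 3,"ax": 0,"ay": 0,"az": -0.024,"claw": 0.35},
    {"x": -43.8,"y": -45.5,"z": 3,"ax": 0,"ay": 0,"az": -0.024,"claw": 0.35},
    {"x": -43.8,"y": -45.5,"z": 3,"ax": 0,"ay": 0,"az": -0.024,"claw": 0.35},
    {"x": -43.8,"y": -45.5,"z": 3,"ax": 0,"ay": 0,"az": -0.024,"claw": 0.35},
    {"x": -43.8,"y": -45.5,"z": 3,"ax": 0,"ay": 0,"az": -0.024,"claw": 0.35},
    {"x": -43.8,"y": -45.5,"z": 3,"ax": 0,"ay": 0,"az": -0.024,"claw": 0.35},
    {"x": -43.8,"y": -45.5,"z": 3,"ax": 0,"ay": 0,"az": -0.024,"claw": 0.35},
    {"x": -43.8,"y": -45.5,"z": 3,"ax": 0,"ay": 0,"az": -0.024,"claw": 0.35},
    {"x": -43.8,"y": -45.5,"z": 3,"ax": 0,"ay": 0,"az": -0.024,"claw": 0.35},
    {"x": -43.8,"y": -45.5,"z": 3,"ax": 0,"ay": 0,"az": -0.024,"claw": 0.35},
    {"x": -43.8,"y": -45.5,"z": 3,"ax": 0,"ay": 0,"az": -0.024,"claw": 0.35},
    {"x": -43.8,"y": -45.5,"z": 3,"ax": 0,"ay": 0,"az": -0.024,"claw": 0.35},
    {"x": -43.8,"y": -45.5,"z": 3,"ax": 0,"ay": 0,"az": -0.024,"claw": 0.35},
    {"x": -43.8,"y": -45.5,"z": 3,"ax": 0,"ay": 0,"az": -0.024,"claw": 0.35},
    {"x": -43.8,"y": -45.5,"z": 3,"ax": 0,"ay": 0,"az": -0.024,"claw": 0.35},
    {"x": -46.8,"y": -74.5,"z": 8,"ax": 0,"ay": 0,"az": -0.024,"claw": 0.35},
    {"x": -46.8,"y": -74.5,"z": 8,"ax": 0,"ay": 0,"az": -0.024,"claw": 0.35},
    {"x": -46.8,"y": -74.5,"z": 8,"ax": 0,"ay": 0,"az": -0.024,"claw": 0.35},
    {"x": -46.8,"y": -74.5,"z": 8,"ax": 0,"ay": 0,"az": -0.024,"claw": 0.35},
    {"x": -46.8,"y": -74.5,"z": 8,"ax": 0,"ay": 0,"az": -0.024,"claw": 0.35}
  ],
  "squeeze": 60
}}

```text
time: 1.87
tcp_pos: [0.4464, -0.099, 0.1667]
tool_rot: [0.118, 0.993, -0.001, 0.0]
ft_force: [1.0, -1.1, 0.4]
gripper_width: 0.0556
```

```bash
python3 go.py .434,-.189,.14,76.5 .434,-.189,.04,76.5
```

```text
t 1.87 tcp [ 0.4464 -0.099   0.1667] w 0.0556 F [ 1.  -1.1  0.4] q [-0.27 -0.1   2.12 -0.    1.12 -1.61]
(0.434, -0.189, 0.14) shift cm [-0.9  -9.04  2.69] turn [-0.001  0.    -0.   ] rows 2.2718629914817643 0.011831853176736386
(0.434, -0.189, 0.04) shift cm [-0.89 -9.03 12.69] turn [-0.001  0.    -0.   ] rows 3.739744334713688 0.011831853176736386
```

Emit:
{"api": "jog_arm", "payload": {
  "plan": [
    {"x": -0.9,"y": -9.0,"z": 2.2,"ax": 0,"ay": 0,"az": 0,"claw": 0.35},
    {"x": -0.9,"y": -9.0,"z": 2.2,"ax": 0,"ay": 0,"az": 0,"claw": 0.35},
    {"x": -0.9,"y": -9.0,"z": 2.2,"ax": 0,"ay": 0,"az": 0,"claw": 0.35},
    {"x": -0.9,"y": -9.0,"z": 2.2,"ax": 0,"ay": 0,"az": 0,"claw": 0.35},
    {"x": -0.9,"y": -9.0,"z": 2.2,"ax": 0,"ay": 0,"az": 0,"claw": 0.35}
  ]
}}

```text
time: 2.28
tcp_pos: [0.4338, -0.1887, 0.1446]
tool_rot: [0.119, 0.993, -0.0, -0.0]
ft_force: [0.5, -0.2, -0.0]
gripper_width: 0.0555
```

```bash
python3 - <<'E'
from h import *
s=status.read_state();p,d=vision.read_camera('wrist');cv2.imwrite('pics/w1.png',p[:,:,::-1])
P=cloud('wrist',d,s).reshape(-1,3);P=P[~np.isnan(P).any(1)]
from scipy.optimize import least_squares
for c in [(.434,-.189),(.4911,-.2016),(.5495,-.2172),(.6159,-.2304)]:
    k=(np.hypot(*(P[:,:2]-c).T)<.02)&(P[:,2]>.04)&(P[:,2]<.068);q=P[k]
    if k.sum()<30: print(c,k.sum());continue
    f=least_squares(lambda v:np.hypot(q[:,0]-v[0],q[:,1]-v[1])-.0125,c,loss='soft_l1',f_scale=.0007)
    print(c,f.x.round(4),k.sum(),np.median(abs(f.fun)).round(4))
E
python3 go.py .434,-.189,.04,76.5
```

```text
(0.434, -0.189) [ 0.4341 -0.1897] 244 0.0001
(0.4911, -0.2016) [ 0.4911 -0.2024] 437 0.0002
(0.5495, -0.2172) [ 0.5496 -0.2178] 558 0.0002
(0.6159, -0.2304) 0
t 2.33 tcp [ 0.4341 -0.188   0.1449] w 0.0554 F [-0.2 -0.8 -0.4] q [-0.46 -0.05  2.12 -0.    1.07 -1.79]
(0.434, -0.189, 0.04) shift cm [-1.000e-02 -1.000e-01  1.049e+01] turn [-0.001  0.    -0.001] rows 2.5154308533629997 0.007669060810597595
```

View pics/w1.png

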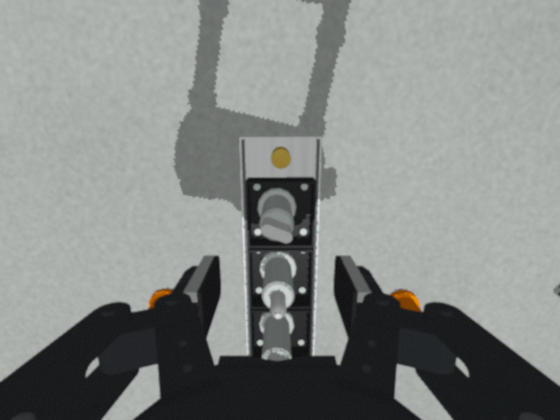

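Emit:
{"api": "jog_arm", "payload": {
  "plan": [
    {"x": 0,"y": -0.15,"z": 3.5,"ax": 0,"ay": 0,"az": 0,"claw": 0.35},
    {"x": 0,"y": -0.15,"z": 6.5,"ax": 0,"ay": 0,"az": 0,"claw": 0.35},
    {"x": 0,"y": -0.15,"z": 9,"ax": 0,"ay": 0,"az": 0,"claw": 0.35},
    {"x": 0,"y": -0.15,"z": 10.5,"ax": 0,"ay": 0,"az": 0,"claw": 0.35},
    {"x": 0,"y": -0.15,"z": 10.5,"ax": 0,"ay": 0,"az": 0,"claw": 0.35},
    {"x": 0,"y": -0.15,"z": 10.5,"ax": 0,"ay": 0,"az": 0,"claw": 0.7},
    {"x": 0,"y": -0.15,"z": 10.5,"ax": 0,"ay": 0,"az": 0,"claw": 0.9},
    {"x": 0,"y": -0.15,"z": 10.5,"ax": 0,"ay": 0,"az": 0,"claw": 0.9},
    {"x": 0,"y": -0.15,"z": 10.5,"ax": 0,"ay": 0,"az": 0,"claw": 0.9},
    {"x": 0,"y": -0.15,"z": 10.5,"ax": 0,"ay": 0,"az": 0,"claw": 0.9}
  ],
  "squeeze": 60
}}

```text
time: 3.17
tcp_pos: [0.4357, -0.1899, 0.0419]
tool_rot: [0.118, 0.993, -0.001, 0.002]
ft_force: [0.7, 1.9, 6.8]
gripper_width: 0.0234
```

```bash
python3 go.py .434,-.189,.16,76.5; python3 - <<'E'
from h import *
P=np.load('P.npy');p=np.load('p.npy').astype(int)
m=((p[...,0]>120)&(p[...,0]>2*p[...,1]-20)&(p[...,2]<60)&(p[...,0]-p[...,2]>90)&(P[...,2]>.004)).astype(np.uint8)
n,l,s,c=cv2.connectedComponentsWithStats(m)
e=np.array([-.9726,.2326]);o=np.array([.3914,-.1745])-.138*e
for i in range(1,n):
    if s[i,4]>40:
        q=P[l==i];q=q[:,:2].mean(0)-o;print(s[i],(q@np.array([e[1],-e[0]])).round(3),(q@e).round(3))
ce=np.array([.6495,-.7604]);co=np.array([.6066,.0977])-.138*ce
print([(co+ce*b).round(4) for b in (.09,.03,-.03,-.09)])
E
```

```text
t 3.17 tcp [ 0.4357 -0.1899  0.0419] w 0.0234 F [0.7 1.9 6.8] q [-0.46  0.09  2.19  0.    0.85 -1.8 ]
(0.434, -0.189, 0.16) shift cm [  0.14   0.04 -11.81] turn [-0.001  0.004 -0.001] rows 2.8328606593947705 0.03418329691989246
[461 175  14  13  43] -0.094 -0.073
[449 180  18  17  73] -0.094 -0.072
[array([0.5754, 0.1342]), array([0.5365, 0.1798]), array([0.4975, 0.2254]), array([0.4585, 0.2711])]
```

```bash
python3 - <<'E'
from h import *
p,d=vision.read_camera('scene');c=cv2.resize(p[130:240,160:310],None,fx=5,fy=5,interpolation=cv2.INTER_CUBIC);cv2.imwrite('pics/s1.png',c[:,:,::-1])
p,d=vision.read_camera('wrist');cv2.imwrite('pics/w2.png',p[:,:,::-1])
E
```

```text
(no output)
```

View pics/s1.png

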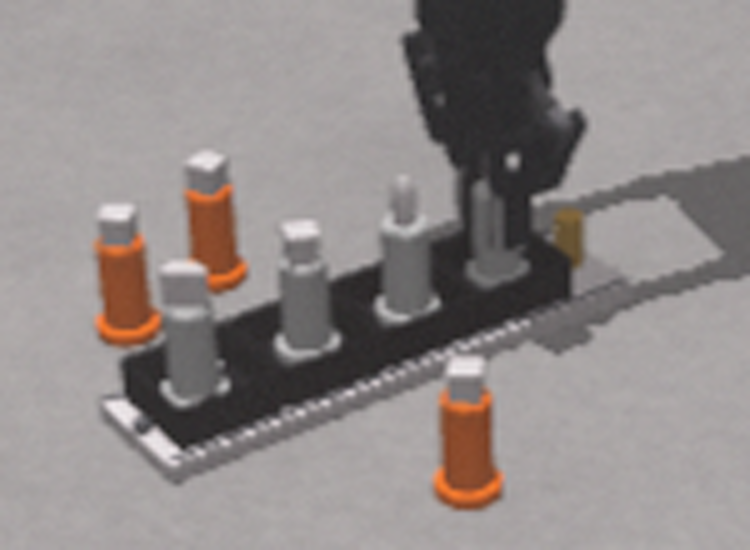

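View pics/w2.png

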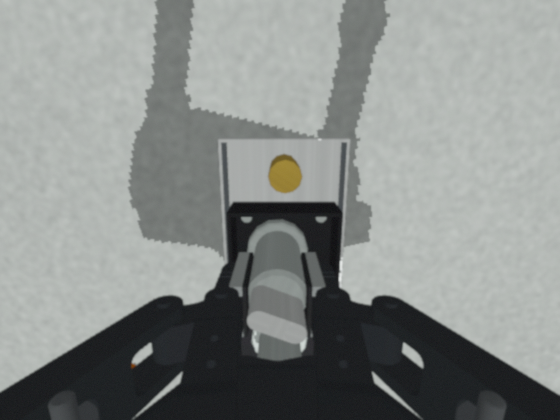

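Emit:
{"api": "jog_arm", "payload": {
  "plan": [
    {"x": 0,"y": 0,"z": -1,"ax": 0,"ay": 0.004,"az": 0,"claw": 0.9},
    {"x": 0,"y": 0,"z": -2.5,"ax": 0,"ay": 0.004,"az": 0,"claw": 0.9},
    {"x": 0,"y": 0,"z": -5,"ax": 0,"ay": 0.004,"az": 0,"claw": 0.9},
    {"x": 0,"y": 0,"z": -8,"ax": 0,"ay": 0.004,"az": 0,"claw": 0.9},
    {"x": 0,"y": 0,"z": -11.8,"ax": 0,"ay": 0.004,"az": 0,"claw": 0.9},
    {"x": 0,"y": 0,"z": -11.8,"ax": 0,"ay": 0.004,"az": 0,"claw": 0.9},
    {"x": 0,"y": 0,"z": -11.8,"ax": 0,"ay": 0.004,"az": 0,"claw": 0.9}
  ],
  "squeeze": 60
}}

```text
time: 3.85
tcp_pos: [0.4372, -0.1909, 0.1629]
tool_rot: [0.118, 0.993, -0.001, 0.003]
ft_force: [-0.2, -0.4, -3.1]
gripper_width: 0.0233
```

```bash
python3 go.py .5754,.1342,.16,40.5; python3 - <<'E'
from h import *
p,d=vision.read_camera('scene');c=cv2.resize(p[90:240,160:310],None,fx=4,fy=4,interpolation=cv2.INTER_CUBIC);cv2.imwrite('pics/s2.png',c[:,:,::-1])
E
```

```text
t 3.85 tcp [ 0.4372 -0.1909  0.1629] w 0.0233 F [-0.2 -0.4 -3.1] q [-0.46 -0.06  2.09 -0.    1.1  -1.8 ]
(0.5754, 0.1342, 0.16) shift cm [-5.8  34.84  0.25] turn [-0.     0.007  0.627] rows 8.471152329691053 5.01679813792056
```

View pics/s2.png

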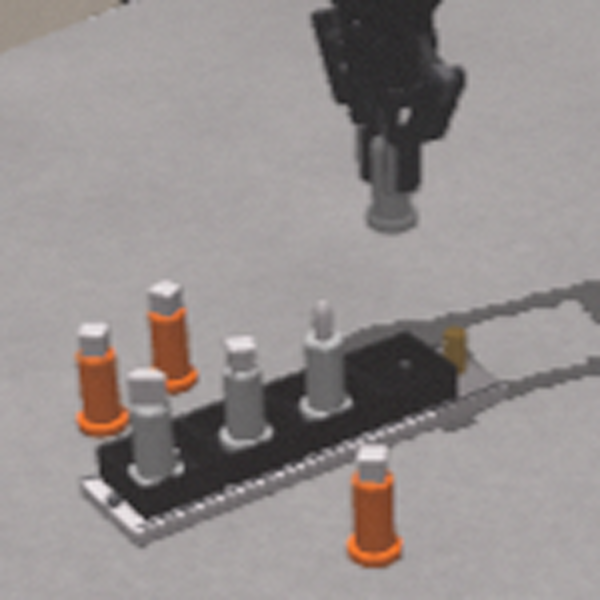

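Emit:
{"api": "jog_arm", "payload": {
  "plan": [
    {"x": -0.6,"y": 3,"z": 0,"ax": 0,"ay": 0.007,"az": 0.06,"claw": 0.9},
    {"x": -1.2,"y": 7,"z": 0,"ax": 0,"ay": 0.007,"az": 0.14,"claw": 0.9},
    {"x": -1.8,"y": 11,"z": 0,"ax": 0,"ay": 0.007,"az": 0.22,"claw": 0.9},
    {"x": -2.5,"y": 15,"z": 0,"ax": 0,"ay": 0.007,"az": 0.3,"claw": 0.9},
    {"x": -3.2,"y": 19,"z": 0,"ax": 0,"ay": 0.007,"az": 0.38,"claw": 0.9},
    {"x": -3.9,"y": 23,"z": 0,"ax": 0,"ay": 0.007,"az": 0.46,"claw": 0.9},
    {"x": -4.5,"y": 27,"z": 0,"ax": 0,"ay": 0.007,"az": 0.54,"claw": 0.9},
    {"x": -5.1,"y": 31,"z": 0,"ax": 0,"ay": 0.007,"az": 0.6,"claw": 0.9},
    {"x": -5.6,"y": 33.5,"z": 0,"ax": 0,"ay": 0.007,"az": 0.627,"claw": 0.9},
    {"x": -5.8,"y": 34.8,"z": 0.3,"ax": 0,"ay": 0.007,"az": 0.627,"claw": 0.9},
    {"x": -5.8,"y": 34.8,"z": 0.3,"ax": 0,"ay": 0.007,"az": 0.627,"claw": 0.9},
    {"x": -5.8,"y": 34.8,"z": 0.3,"ax": 0,"ay": 0.007,"az": 0.627,"claw": 0.9}
  ]
}}

```text
time: 4.9
tcp_pos: [0.5717, 0.1343, 0.1547]
tool_rot: [0.418, 0.909, -0.002, -0.004]
ft_force: [-0.3, -0.7, -2.2]
gripper_width: 0.0235
```

```bash
python3 go.py .5754,.1342,.065,40.5 .5754,.1342,.0365,40.5
```

```text
t 4.9 tcp [0.5717 0.1343 0.1547] w 0.0235 F [-0.3 -0.7 -2.2] q [ 0.19  0.16  1.87  0.    1.12 -0.52]
(0.5754, 0.1342, 0.065) shift cm [-0.3   0.34  8.97] turn [-0.007 -0.006  0.002] rows 2.1537329662821088 0.07576671255262714
(0.5754, 0.1342, 0.0365) shift cm [-0.32  0.36 11.82] turn [-0.007 -0.006  0.002] rows 2.8367424645197734 0.07576671255262714
```

Emit:
{"api": "jog_arm", "payload": {
  "plan": [
    {"x": -0.4,"y": 0.35,"z": 1.5,"ax": -0.007,"ay": -0.006,"az": 0,"claw": 0.9},
    {"x": -0.4,"y": 0.35,"z": 4,"ax": -0.007,"ay": -0.006,"az": 0,"claw": 0.9},
    {"x": -0.4,"y": 0.35,"z": 6.5,"ax": -0.007,"ay": -0.006,"az": 0,"claw": 0.9},
    {"x": -0.4,"y": 0.35,"z": 8.5,"ax": -0.007,"ay": -0.006,"az": 0,"claw": 0.9},
    {"x": -0.4,"y": 0.35,"z": 9,"ax": -0.007,"ay": -0.006,"az": 0,"claw": 0.9},
    {"x": -0.4,"y": 0.35,"z": 9,"ax": -0.007,"ay": -0.006,"az": 0,"claw": 0.9},
    {"x": -0.4,"y": 0.35,"z": 9,"ax": -0.007,"ay": -0.006,"az": 0,"claw": 0.9}
  ]
}}

```text
time: 5.48
tcp_pos: [0.5759, 0.1324, 0.0649]
tool_rot: [0.418, 0.908, -0.0, -0.0]
ft_force: [0.8, 0.6, -1.4]
gripper_width: 0.0236
```

```bash
python3 go.py .5754,.1342,.0365,40.5
```

```text
t 5.48 tcp [0.5759 0.1324 0.0649] w 0.0236 F [ 0.8  0.6 -1.4] q [ 0.18  0.26  1.94  0.    0.94 -0.52]
(0.5754, 0.1342, 0.0365) shift cm [0.17 0.08 2.84] turn [-0.    -0.     0.001] rows 0.6818447785436624 0.007910454306686604
```

Emit:
{"api": "jog_arm", "payload": {
  "plan": [
    {"x": 0,"y": 0.08,"z": 0.8,"ax": 0,"ay": 0,"az": 0,"claw": 0.9},
    {"x": 0,"y": 0.08,"z": 1.6,"ax": 0,"ay": 0,"az": 0,"claw": 0.9},
    {"x": 0,"y": 0.08,"z": 2.2,"ax": 0,"ay": 0,"az": 0,"claw": 0.9},
    {"x": 0,"y": 0.08,"z": 2.6,"ax": 0,"ay": 0,"az": 0,"claw": 0.9},
    {"x": 0,"y": 0.08,"z": 2.8,"ax": 0,"ay": 0,"az": 0,"claw": 0.9},
    {"x": 0,"y": 0.08,"z": 2.9,"ax": 0,"ay": 0,"az": 0,"claw": 0.9},
    {"x": 0,"y": 0.08,"z": 2.9,"ax": 0,"ay": 0,"az": 0,"claw": 0.9}
  ]
}}

```text
time: 6.07
tcp_pos: [0.5764, 0.133, 0.036]
tool_rot: [0.418, 0.908, -0.0, -0.0]
ft_force: [0.2, -0.1, -1.3]
gripper_width: 0.0236
```

```bash
python3 go.py .5754,.1342,.0365,40.5;python3 - <<'E'
from h import *
p,d=vision.read_camera('scene');c=cv2.resize(p[190:300,280:440],None,fx=4,fy=4,interpolation=cv2.INTER_CUBIC);cv2.imwrite('pics/s3.png',c[:,:,::-1])
E
```

```text
t 6.07 tcp [0.5764 0.133  0.036 ] w 0.0236 F [ 0.2 -0.1 -1.3] q [ 0.18  0.3   1.95  0.    0.89 -0.52]
(0.5754, 0.1342, 0.0365) shift cm [ 0.16 -0.   -0.05] turn [-0.001 -0.     0.001] rows 0.03981842777321852 0.009931433999457527
```

View pics/s3.png

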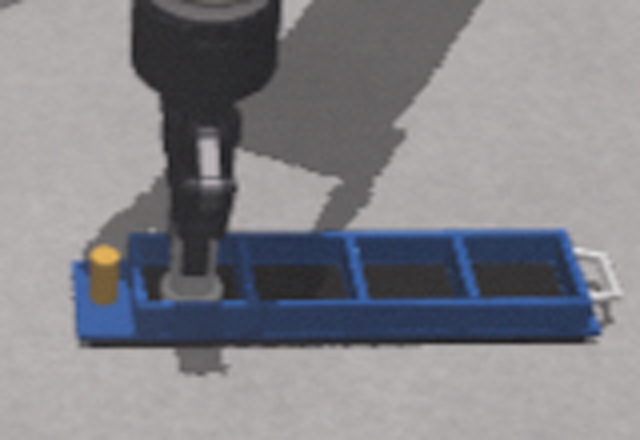

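Emit:
{"api": "jog_arm", "payload": {
  "plan": [
    {"x": 0,"y": 0,"z": 0.1,"ax": 0,"ay": 0,"az": 0,"claw": 0.9},
    {"x": 0,"y": 0,"z": 0.2,"ax": 0,"ay": 0,"az": 0,"claw": 0.9},
    {"x": 0,"y": 0,"z": 0.2,"ax": 0,"ay": 0,"az": 0,"claw": 0.9}
  ]
}}

```text
time: 6.37
tcp_pos: [0.577, 0.1331, 0.0359]
tool_rot: [0.418, 0.908, 0.0, 0.0]
ft_force: [-5.3, -1.7, 9.8]
gripper_width: 0.0233
```

Emit:
{"api": "jog_arm", "payload": {
  "plan": [
    {"x": 0,"y": 0,"z": 0.0,"ax": 0,"ay": 0,"az": 0,"claw": 0.6},
    {"x": 0,"y": 0,"z": 0.0,"ax": 0,"ay": 0,"az": 0,"claw": 0.45},
    {"x": 0,"y": 0,"z": 0.0,"ax": 0,"ay": 0,"az": 0,"claw": 0.35},
    {"x": 0,"y": 0,"z": 0,"ax": 0,"ay": 0,"az": 0,"claw": 0.35},
    {"x": 0,"y": 0,"z": 0,"ax": 0,"ay": 0,"az": 0,"claw": 0.35},
    {"x": 0,"y": 0,"z": -2,"ax": 0,"ay": 0,"az": 0,"claw": 0.35},
    {"x": 0,"y": 0,"z": -5.5,"ax": 0,"ay": 0,"az": 0,"claw": 0.35},
    {"x": 0,"y": 0,"z": -9,"ax": 0,"ay": 0,"az": 0,"claw": 0.35},
    {"x": 0,"y": 0,"z": -11,"ax": 0,"ay": 0,"az": 0,"claw": 0.35},
    {"x": 0,"y": 0,"z": -11,"ax": 0,"ay": 0,"az": 0,"claw": 0.35}
  ]
}}

```text
time: 7.2
tcp_pos: [0.5812, 0.1339, 0.1523]
tool_rot: [0.418, 0.908, 0.003, 0.004]
ft_force: [0.5, 0.8, 1.8]
gripper_width: 0.0556
```

```bash
cat > chk.py <<'E'
import sys
from h import *
from scipy.optimize import least_squares
s=status.read_state();p,d=vision.read_camera('top')
P=cloud('top',d).reshape(-1,3);P=P[~np.isnan(P).any(1)];z=P[:,2]
for nm,e,dw,h in (('carrier',[.6495,-.7604],[.6066,.0977],.010),('rail',[-.9726,.2326],[.3914,-.1745],.016)):
    e=np.array(e);o=np.array(dw)-.138*e
    q=P[:,:2]-o;x=q@np.array([e[1],-e[0]]);y=q@e
    for b in (.09,.03,-.03,-.09):
        k=(abs(x)<.021)&(abs(y-b)<.026)&(z>h+.012)&(z<h+.0545)
        if k.sum()<25: print(nm,b,'empty',k.sum());continue
        f=least_squares(lambda v:np.hypot(x[k]-v[0],y[k]-v[1])-.0125,[0,b],loss='soft_l1',f_scale=.0007)
        K=(np.hypot(x-f.x[0],y-f.x[1])<.025)&(z<.15)
        print(nm,b,'xy frame',(f.x*1e3).round(1),'world',(o+e*f.x[1]+np.array([e[1],-e[0]])*f.x[0]).round(4),'n',k.sum(),'med',np.median(abs(f.fun)).round(4),'top z',np.percentile(z[K],99).round(4))
cv2.imwrite('pics/'+sys.argv[1]+'.png',p[:,:,::-1])
E
python3 chk.py t1; python3 go.py .4911,-.202,.145,76.5
```

```text
carrier 0.09 xy frame [-0.9 90. ] world [0.5761 0.1347] n 98 med 0.0002 top z 0.0674
carrier 0.03 empty 0
carrier -0.03 empty 0
carrier -0.09 empty 0
rail 0.09 empty 0
rail 0.03 xy frame [-3.2 34.9] world [ 0.491  -0.2016] n 93 med 0.0002 top z 0.0976
rail -0.03 xy frame [ -4.8 -25.7] world [ 0.5495 -0.2172] n 113 med 0.0002 top z 0.0909
rail -0.09 xy frame [ -2.1 -93.4] world [ 0.6159 -0.2304] n 140 med 0.0002 top z 0.0946
t 7.25 tcp [0.5796 0.1336 0.1495] w 0.0554 F [ 0.5  0.7 -1.1] q [ 0.18  0.17  1.87  0.    1.09 -0.52]
(0.4911, -0.202, 0.145) shift cm [-19.74 -28.55   0.34] turn [ 0.005  0.005 -0.627] rows 8.323856970840758 5.019048463877278
```

View pics/t1.png

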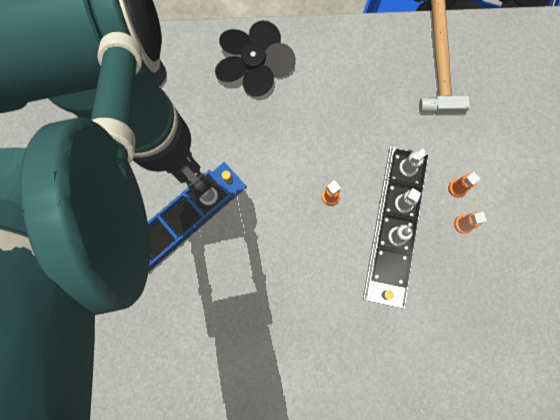

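Emit:
{"api": "jog_arm", "payload": {
  "plan": [
    {"x": -19.7,"y": -28.5,"z": 0,"ax": 0.005,"ay": 0.005,"az": -0.627,"claw": 0.35},
    {"x": -19.7,"y": -28.5,"z": 0,"ax": 0.005,"ay": 0.005,"az": -0.627,"claw": 0.35},
    {"x": -19.7,"y": -28.5,"z": 0,"ax": 0.005,"ay": 0.005,"az": -0.627,"claw": 0.35},
    {"x": -19.7,"y": -28.5,"z": 0,"ax": 0.005,"ay": 0.005,"az": -0.627,"claw": 0.35},
    {"x": -19.7,"y": -28.5,"z": 0,"ax": 0.005,"ay": 0.005,"az": -0.627,"claw": 0.35},
    {"x": -19.7,"y": -28.5,"z": 0,"ax": 0.005,"ay": 0.005,"az": -0.627,"claw": 0.35},
    {"x": -19.7,"y": -28.5,"z": 0,"ax": 0.005,"ay": 0.005,"az": -0.627,"claw": 0.35},
    {"x": -19.7,"y": -28.5,"z": 0,"ax": 0.005,"ay": 0.005,"az": -0.627,"claw": 0.35},
    {"x": -19.7,"y": -28.5,"z": 0,"ax": 0.005,"ay": 0.005,"az": -0.627,"claw": 0.35},
    {"x": -19.7,"y": -28.5,"z": 0,"ax": 0.005,"ay": 0.005,"az": -0.627,"claw": 0.35},
    {"x": -19.7,"y": -28.5,"z": 0,"ax": 0.005,"ay": 0.005,"az": -0.627,"claw": 0.35},
    {"x": -19.7,"y": -28.5,"z": 0,"ax": 0.005,"ay": 0.005,"az": -0.627,"claw": 0.35},
    {"x": -19.7,"y": -28.5,"z": 0,"ax": 0.005,"ay": 0.005,"az": -0.627,"claw": 0.35}
  ]
}}

```text
time: 8.33
tcp_pos: [0.4909, -0.2001, 0.1474]
tool_rot: [0.117, 0.993, 0.0, -0.001]
ft_force: [-0.1, 1.0, -0.2]
gripper_width: 0.0555
```

```bash
python3 go.py .4911,-.202,.043,76.5
```

```text
t 8.33 tcp [ 0.4909 -0.2001  0.1474] w 0.0555 F [-0.1  1.  -0.2] q [-0.43  0.06  2.    0.    1.08 -1.77]
(0.4911, -0.202, 0.043) shift cm [-0.08 -0.19 10.44] turn [ 0.001 -0.001  0.001] rows 2.5049667188691496 0.013925881650445062
```

Emit:
{"api": "jog_arm", "payload": {
  "plan": [
    {"x": 0,"y": -0.2,"z": 3,"ax": 0,"ay": 0,"az": 0,"claw": 0.35},
    {"x": 0,"y": -0.2,"z": 6,"ax": 0,"ay": 0,"az": 0,"claw": 0.35},
    {"x": 0,"y": -0.2,"z": 9,"ax": 0,"ay": 0,"az": 0,"claw": 0.35},
    {"x": 0,"y": -0.2,"z": 10.4,"ax": 0,"ay": 0,"az": 0,"claw": 0.35},
    {"x": 0,"y": -0.2,"z": 10.4,"ax": 0,"ay": 0,"az": 0,"claw": 0.35},
    {"x": 0,"y": -0.2,"z": 10.4,"ax": 0,"ay": 0,"az": 0,"claw": 0.35},
    {"x": 0,"y": -0.2,"z": 10.4,"ax": 0,"ay": 0,"az": 0,"claw": 0.55},
    {"x": 0,"y": -0.2,"z": 10.4,"ax": 0,"ay": 0,"az": 0,"claw": 0.7},
    {"x": 0,"y": -0.2,"z": 10.4,"ax": 0,"ay": 0,"az": 0,"claw": 0.9},
    {"x": 0,"y": -0.2,"z": 10.4,"ax": 0,"ay": 0,"az": 0,"claw": 0.9},
    {"x": 0,"y": -0.2,"z": 10.4,"ax": 0,"ay": 0,"az": 0,"claw": 0.9},
    {"x": 0,"y": -0.2,"z": 10.4,"ax": 0,"ay": 0,"az": 0,"claw": 0.9}
  ]
}}

```text
time: 9.33
tcp_pos: [0.4922, -0.2024, 0.0456]
tool_rot: [0.117, 0.993, 0.0, 0.001]
ft_force: [-0.3, 1.8, 6.8]
gripper_width: 0.0234
```

```bash
python3 go.py .4911,-.202,.16,76.5
```

```text
t 9.33 tcp [ 0.4922 -0.2024  0.0456] w 0.0234 F [-0.3  1.8  6.8] q [-0.44  0.19  2.07  0.    0.88 -1.77]
(0.4911, -0.202, 0.16) shift cm [  0.09   0.02 -11.44] turn [0.    0.003 0.   ] rows 2.7444248576774877 0.02187818567069084
```

Emit:
{"api": "jog_arm", "payload": {
  "plan": [
    {"x": 0,"y": 0,"z": -1,"ax": 0,"ay": 0.003,"az": 0,"claw": 0.9},
    {"x": 0,"y": 0,"z": -3,"ax": 0,"ay": 0.003,"az": 0,"claw": 0.9},
    {"x": 0,"y": 0,"z": -6,"ax": 0,"ay": 0.003,"az": 0,"claw": 0.9},
    {"x": 0,"y": 0,"z": -9,"ax": 0,"ay": 0.003,"az": 0,"claw": 0.9},
    {"x": 0,"y": 0,"z": -11.8,"ax": 0,"ay": 0.003,"az": 0,"claw": 0.9},
    {"x": 0,"y": 0,"z": -11.8,"ax": 0,"ay": 0.003,"az": 0,"claw": 0.9},
    {"x": 0,"y": 0,"z": -11.8,"ax": 0,"ay": 0.003,"az": 0,"claw": 0.9}
  ]
}}

```text
time: 9.92
tcp_pos: [0.4932, -0.2032, 0.1662]
tool_rot: [0.117, 0.993, -0.001, 0.002]
ft_force: [-0.6, -0.0, -3.6]
gripper_width: 0.0232
```

```bash
python3 go.py .5365,.1798,.16,40.5
```

```text
t 9.92 tcp [ 0.4932 -0.2032  0.1662] w 0.0232 F [-0.6 -0.  -3.6] q [-0.44  0.04  1.98  0.    1.11 -1.77]
(0.5365, 0.1798, 0.16) shift cm [ 4.72 38.25  0.57] turn [0.001 0.004 0.629] rows 9.244371848000885 5.031249868220894
```

Emit:
{"api": "jog_arm", "payload": {
  "plan": [
    {"x": 0.4,"y": 3,"z": 0,"ax": 0,"ay": 0.004,"az": 0.06,"claw": 0.9},
    {"x": 0.8,"y": 7,"z": 0,"ax": 0,"ay": 0.004,"az": 0.14,"claw": 0.9},
    {"x": 1.3,"y": 11,"z": 0,"ax": 0,"ay": 0.004,"az": 0.22,"claw": 0.9},
    {"x": 1.8,"y": 15,"z": 0,"ax": 0,"ay": 0.004,"az": 0.3,"claw": 0.9},
    {"x": 2.3,"y": 19,"z": 0,"ax": 0,"ay": 0.004,"az": 0.38,"claw": 0.9},
    {"x": 2.8,"y": 23,"z": 0,"ax": 0,"ay": 0.004,"az": 0.46,"claw": 0.9},
    {"x": 3.3,"y": 27,"z": 0,"ax": 0,"ay": 0.004,"az": 0.54,"claw": 0.9},
    {"x": 3.8,"y": 31,"z": 0,"ax": 0,"ay": 0.004,"az": 0.6,"claw": 0.9},
    {"x": 4.3,"y": 34.8,"z": 0,"ax": 0,"ay": 0.004,"az": 0.629,"claw": 0.9},
    {"x": 4.7,"y": 37.2,"z": 0.3,"ax": 0,"ay": 0.004,"az": 0.629,"claw": 0.9},
    {"x": 4.7,"y": 38.2,"z": 0.6,"ax": 0,"ay": 0.004,"az": 0.629,"claw": 0.9},
    {"x": 4.7,"y": 38.2,"z": 0.6,"ax": 0,"ay": 0.004,"az": 0.629,"claw": 0.9},
    {"x": 4.7,"y": 38.2,"z": 0.6,"ax": 0,"ay": 0.004,"az": 0.629,"claw": 0.9},
    {"x": 4.7,"y": 38.2,"z": 0.6,"ax": 0,"ay": 0.004,"az": 0.629,"claw": 0.9}
  ]
}}

```text
time: 11.08
tcp_pos: [0.5356, 0.1778, 0.1585]
tool_rot: [0.419, 0.908, -0.001, -0.001]
ft_force: [0.4, -0.7, -3.8]
gripper_width: 0.0233
```

```bash
python3 go.py .5365,.1798,.065,40.5
```

```text
t 11.08 tcp [0.5356 0.1778 0.1585] w 0.0233 F [ 0.4 -0.7 -3.8] q [ 0.28  0.11  1.92 -0.    1.11 -0.43]
(0.5365, 0.1798, 0.065) shift cm [0.1  0.22 9.35] turn [-0.002 -0.    -0.001] rows 2.2425380020237125 0.018074962951610086
```

Emit:
{"api": "jog_arm", "payload": {
  "plan": [
    {"x": 0,"y": 0.2,"z": 2,"ax": 0,"ay": 0,"az": 0,"claw": 0.9},
    {"x": 0,"y": 0.2,"z": 4.5,"ax": 0,"ay": 0,"az": 0,"claw": 0.9},
    {"x": 0,"y": 0.2,"z": 7,"ax": 0,"ay": 0,"az": 0,"claw": 0.9},
    {"x": 0,"y": 0.2,"z": 8.5,"ax": 0,"ay": 0,"az": 0,"claw": 0.9},
    {"x": 0,"y": 0.2,"z": 8.8,"ax": 0,"ay": 0,"az": 0,"claw": 0.9},
    {"x": 0,"y": 0.2,"z": 8.8,"ax": 0,"ay": 0,"az": 0,"claw": 0.9},
    {"x": 0,"y": 0.2,"z": 8.8,"ax": 0,"ay": 0,"az": 0,"claw": 0.9}
  ]
}}

```text
time: 11.67
tcp_pos: [0.5377, 0.178, 0.0713]
tool_rot: [0.42, 0.908, -0.001, -0.0]
ft_force: [0.8, 0.8, -2.3]
gripper_width: 0.0233
```

```bash
python3 go.py .5365,.1798,.0395,40.5
```

```text
t 11.67 tcp [0.5377 0.178  0.0713] w 0.0233 F [ 0.8  0.8 -2.3] q [ 0.28  0.21  1.98 -0.    0.95 -0.43]
(0.5365, 0.1798, 0.0395) shift cm [0.22 0.02 3.18] turn [-0.001  0.    -0.002] rows 0.7644401865337555 0.021675906212057953
```

Emit:
{"api": "jog_arm", "payload": {
  "plan": [
    {"x": 0.1,"y": 0,"z": 0.8,"ax": 0,"ay": 0,"az": 0,"claw": 0.9},
    {"x": 0.1,"y": 0,"z": 1.6,"ax": 0,"ay": 0,"az": 0,"claw": 0.9},
    {"x": 0.1,"y": 0,"z": 2.3,"ax": 0,"ay": 0,"az": 0,"claw": 0.9},
    {"x": 0.1,"y": 0,"z": 2.8,"ax": 0,"ay": 0,"az": 0,"claw": 0.9},
    {"x": 0.1,"y": 0,"z": 3.0,"ax": 0,"ay": 0,"az": 0,"claw": 0.9},
    {"x": 0.1,"y": 0,"z": 3.1,"ax": 0,"ay": 0,"az": 0,"claw": 0.9},
    {"x": 0.1,"y": 0,"z": 3.2,"ax": 0,"ay": 0,"az": 0,"claw": 0.9},
    {"x": 0.1,"y": 0,"z": 3.2,"ax": 0,"ay": 0,"az": 0,"claw": 0.9},
    {"x": 0.1,"y": 0,"z": 3.2,"ax": 0,"ay": 0,"az": 0,"claw": 0.9}
  ]
}}

```text
time: 12.42
tcp_pos: [0.5375, 0.179, 0.0396]
tool_rot: [0.42, 0.908, -0.0, 0.0]
ft_force: [-1.5, 0.0, -0.5]
gripper_width: 0.0229
```

Emit:
{"api": "jog_arm", "payload": {
  "plan": [
    {"x": 0,"y": 0,"z": 0.1,"ax": 0,"ay": 0,"az": 0,"claw": 0.9},
    {"x": 0,"y": 0,"z": 0.15,"ax": 0,"ay": 0,"az": 0,"claw": 0.9},
    {"x": 0,"y": 0,"z": 0.15,"ax": 0,"ay": 0,"az": 0,"claw": 0.9}
  ]
}}

```text
time: 12.67
tcp_pos: [0.5376, 0.179, 0.0396]
tool_rot: [0.42, 0.908, -0.0, 0.0]
ft_force: [-5.3, -1.6, 7.9]
gripper_width: 0.0232
```

On the floor. Release and rise.

Emit:
{"api": "jog_arm", "payload": {
  "plan": [
    {"x": 0,"y": 0,"z": 0.0,"ax": 0,"ay": 0,"az": 0,"claw": 0.6},
    {"x": 0,"y": 0,"z": 0.0,"ax": 0,"ay": 0,"az": 0,"claw": 0.45},
    {"x": 0,"y": 0,"z": 0.0,"ax": 0,"ay": 0,"az": 0,"claw": 0.35},
    {"x": 0,"y": 0,"z": 0,"ax": 0,"ay": 0,"az": 0,"claw": 0.35},
    {"x": 0,"y": 0,"z": 0,"ax": 0,"ay": 0,"az": 0,"claw": 0.35},
    {"x": 0,"y": 0,"z": -2,"ax": 0,"ay": 0,"az": 0,"claw": 0.35},
    {"x": 0,"y": 0,"z": -5.5,"ax": 0,"ay": 0,"az": 0,"claw": 0.35},
    {"x": 0,"y": 0,"z": -9,"ax": 0,"ay": 0,"az": 0,"claw": 0.35},
    {"x": 0,"y": 0,"z": -11,"ax": 0,"ay": 0,"az": 0,"claw": 0.35},
    {"x": 0,"y": 0,"z": -11,"ax": 0,"ay": 0,"az": 0,"claw": 0.35}
  ]
}}

```text
time: 13.5
tcp_pos: [0.5417, 0.1803, 0.1558]
tool_rot: [0.42, 0.908, 0.003, 0.004]
ft_force: [0.5, 0.6, 1.5]
gripper_width: 0.0552
```

```bash
python3 chk.py t2; python3 go.py .5496,-.2176,.148,76.5
```

```text
carrier 0.09 xy frame [-1. 90.] world [0.5762 0.1348] n 104 med 0.0002 top z 0.0869
carrier 0.03 xy frame [-0.7 30. ] world [0.537  0.1802] n 116 med 0.0002 top z 0.0742
carrier -0.03 empty 0
carrier -0.09 empty 0
rail 0.09 empty 0
rail 0.03 empty 0
rail -0.03 xy frame [ -4.8 -25.5] world [ 0.5494 -0.2172] n 119 med 0.0002 top z 0.091
rail -0.09 xy frame [ -2.1 -93.4] world [ 0.616  -0.2303] n 135 med 0.0002 top z 0.0947
t 13.55 tcp [0.5401 0.1799 0.1531] w 0.0555 F [-0.1  0.2  0.9] q [ 0.28  0.12  1.92 -0.    1.09 -0.43]
(0.5496, -0.2176, 0.148) shift cm [-30.89 -25.03   0.48] turn [ 0.005  0.005 -0.63 ] rows 9.534852983755206 5.0452715895840905
```

Emit:
{"api": "jog_arm", "payload": {
  "plan": [
    {"x": -30.9,"y": -25,"z": 0,"ax": 0.005,"ay": 0.005,"az": -0.63,"claw": 0.35},
    {"x": -30.9,"y": -25,"z": 0,"ax": 0.005,"ay": 0.005,"az": -0.63,"claw": 0.35},
    {"x": -30.9,"y": -25,"z": 0,"ax": 0.005,"ay": 0.005,"az": -0.63,"claw": 0.35},
    {"x": -30.9,"y": -25,"z": 0,"ax": 0.005,"ay": 0.005,"az": -0.63,"claw": 0.35},
    {"x": -30.9,"y": -25,"z": 0,"ax": 0.005,"ay": 0.005,"az": -0.63,"claw": 0.35},
    {"x": -30.9,"y": -25,"z": 0,"ax": 0.005,"ay": 0.005,"az": -0.63,"claw": 0.35},
    {"x": -30.9,"y": -25,"z": 0,"ax": 0.005,"ay": 0.005,"az": -0.63,"claw": 0.35},
    {"x": -30.9,"y": -25,"z": 0,"ax": 0.005,"ay": 0.005,"az": -0.63,"claw": 0.35},
    {"x": -30.9,"y": -25,"z": 0,"ax": 0.005,"ay": 0.005,"az": -0.63,"claw": 0.35},
    {"x": -30.9,"y": -25,"z": 0,"ax": 0.005,"ay": 0.005,"az": -0.63,"claw": 0.35},
    {"x": -30.9,"y": -25,"z": 0,"ax": 0.005,"ay": 0.005,"az": -0.63,"claw": 0.35},
    {"x": -30.9,"y": -25,"z": 0,"ax": 0.005,"ay": 0.005,"az": -0.63,"claw": 0.35},
    {"x": -30.9,"y": -25,"z": 0,"ax": 0.005,"ay": 0.005,"az": -0.63,"claw": 0.35},
    {"x": -30.9,"y": -25,"z": 0,"ax": 0.005,"ay": 0.005,"az": -0.63,"claw": 0.35}
  ]
}}

```text
time: 14.72
tcp_pos: [0.5491, -0.216, 0.1515]
tool_rot: [0.117, 0.993, 0.0, -0.001]
ft_force: [-0.2, -0.2, 0.2]
gripper_width: 0.0556
```

```bash
python3 go.py .5496,-.2176,.043,76.5; python3 - <<'E'
from h import *
p,d=vision.read_camera('wrist');cv2.imwrite('pics/w3.png',p[:,:,::-1])
E
```

```text
t 14.72 tcp [ 0.5491 -0.216   0.1515] w 0.0556 F [-0.2 -0.2  0.2] q [-0.42  0.17  1.87 -0.    1.1  -1.75]
(0.5496, -0.2176, 0.043) shift cm [-0.1  -0.15 10.84] turn [ 0.    -0.002  0.   ] rows 2.6010471829891886 0.017458515140989207
```

View pics/w3.png

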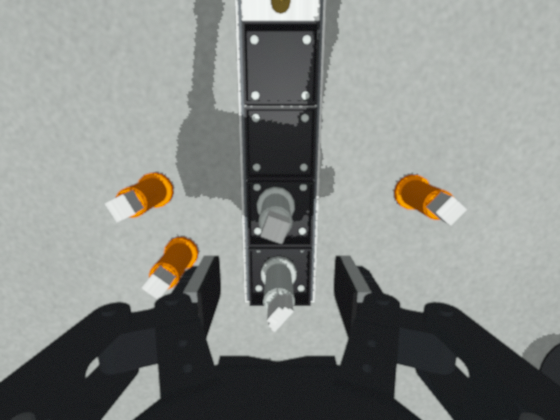

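Emit:
{"api": "jog_arm", "payload": {
  "plan": [
    {"x": -0.1,"y": -0.15,"z": 3,"ax": 0,"ay": 0,"az": 0,"claw": 0.35},
    {"x": -0.1,"y": -0.15,"z": 6,"ax": 0,"ay": 0,"az": 0,"claw": 0.35},
    {"x": -0.1,"y": -0.15,"z": 9,"ax": 0,"ay": 0,"az": 0,"claw": 0.35},
    {"x": -0.1,"y": -0.15,"z": 10.8,"ax": 0,"ay": 0,"az": 0,"claw": 0.35},
    {"x": -0.1,"y": -0.15,"z": 10.8,"ax": 0,"ay": 0,"az": 0,"claw": 0.35},
    {"x": -0.1,"y": -0.15,"z": 10.8,"ax": 0,"ay": 0,"az": 0,"claw": 0.35},
    {"x": -0.1,"y": -0.15,"z": 10.8,"ax": 0,"ay": 0,"az": 0,"claw": 0.55},
    {"x": -0.1,"y": -0.15,"z": 10.8,"ax": 0,"ay": 0,"az": 0,"claw": 0.7},
    {"x": -0.1,"y": -0.15,"z": 10.8,"ax": 0,"ay": 0,"az": 0,"claw": 0.9},
    {"x": -0.1,"y": -0.15,"z": 10.8,"ax": 0,"ay": 0,"az": 0,"claw": 0.9},
    {"x": -0.1,"y": -0.15,"z": 10.8,"ax": 0,"ay": 0,"az": 0,"claw": 0.9},
    {"x": -0.1,"y": -0.15,"z": 10.8,"ax": 0,"ay": 0,"az": 0,"claw": 0.9}
  ]
}}

```text
time: 15.77
tcp_pos: [0.5519, -0.2181, 0.0463]
tool_rot: [0.117, 0.993, -0.0, 0.001]
ft_force: [-0.9, 1.5, 6.5]
gripper_width: 0.0229
```

```bash
python3 go.py .5496,-.2176,.16,76.5
```

```text
t 15.77 tcp [ 0.5519 -0.2181  0.0463] w 0.0229 F [-0.9  1.5  6.5] q [-0.42  0.29  1.94  0.    0.91 -1.75]
(0.5496, -0.2176, 0.16) shift cm [ 2.000e-01 -1.000e-02 -1.137e+01] turn [-0.     0.003  0.001] rows 2.7263424636733196 0.025031553661111886
```

Emit:
{"api": "jog_arm", "payload": {
  "plan": [
    {"x": 0,"y": 0,"z": -1,"ax": 0,"ay": 0.003,"az": 0,"claw": 0.9},
    {"x": 0,"y": 0,"z": -3,"ax": 0,"ay": 0.003,"az": 0,"claw": 0.9},
    {"x": 0,"y": 0,"z": -6,"ax": 0,"ay": 0.003,"az": 0,"claw": 0.9},
    {"x": 0,"y": 0,"z": -9,"ax": 0,"ay": 0.003,"az": 0,"claw": 0.9},
    {"x": 0,"y": 0,"z": -11.8,"ax": 0,"ay": 0.003,"az": 0,"claw": 0.9},
    {"x": 0,"y": 0,"z": -11.8,"ax": 0,"ay": 0.003,"az": 0,"claw": 0.9},
    {"x": 0,"y": 0,"z": -11.8,"ax": 0,"ay": 0.003,"az": 0,"claw": 0.9}
  ]
}}

```text
time: 16.35
tcp_pos: [0.5529, -0.2187, 0.167]
tool_rot: [0.117, 0.993, -0.001, 0.002]
ft_force: [-0.3, -0.1, -3.6]
gripper_width: 0.0231
```

```bash
python3 go.py .4975,.2254,.16,40.5
```

```text
t 16.35 tcp [ 0.5529 -0.2187  0.167 ] w 0.0231 F [-0.3 -0.1 -3.6] q [-0.42  0.16  1.85 -0.    1.13 -1.75]
(0.4975, 0.2254, 0.16) shift cm [15.72 41.91  0.57] turn [0.    0.005 0.629] rows 10.734568890383944 5.034499423512444
```

Emit:
{"api": "jog_arm", "payload": {
  "plan": [
    {"x": 1,"y": 3,"z": 0,"ax": 0,"ay": 0.005,"az": 0.06,"claw": 0.9},
    {"x": 2.4,"y": 6.6,"z": 0,"ax": 0,"ay": 0.005,"az": 0.13,"claw": 0.9},
    {"x": 3.8,"y": 10.2,"z": 0,"ax": 0,"ay": 0.005,"az": 0.2,"claw": 0.9},
    {"x": 5.2,"y": 14,"z": 0,"ax": 0,"ay": 0.005,"az": 0.27,"claw": 0.9},
    {"x": 6.6,"y": 17.7,"z": 0,"ax": 0,"ay": 0.005,"az": 0.34,"claw": 0.9},
    {"x": 8,"y": 21.4,"z": 0,"ax": 0,"ay": 0.005,"az": 0.41,"claw": 0.9},
    {"x": 9.4,"y": 25.1,"z": 0,"ax": 0,"ay": 0.005,"az": 0.48,"claw": 0.9},
    {"x": 10.8,"y": 28.8,"z": 0,"ax": 0,"ay": 0.005,"az": 0.55,"claw": 0.9},
    {"x": 12.2,"y": 32.5,"z": 0,"ax": 0,"ay": 0.005,"az": 0.6,"claw": 0.9},
    {"x": 13.6,"y": 36.2,"z": 0,"ax": 0,"ay": 0.005,"az": 0.629,"claw": 0.9},
    {"x": 14.8,"y": 39.5,"z": 0,"ax": 0,"ay": 0.005,"az": 0.629,"claw": 0.9},
    {"x": 15.5,"y": 41.3,"z": 0.3,"ax": 0,"ay": 0.005,"az": 0.629,"claw": 0.9},
    {"x": 15.7,"y": 41.9,"z": 0.6,"ax": 0,"ay": 0.005,"az": 0.629,"claw": 0.9},
    {"x": 15.7,"y": 41.9,"z": 0.6,"ax": 0,"ay": 0.005,"az": 0.629,"claw": 0.9},
    {"x": 15.7,"y": 41.9,"z": 0.6,"ax": 0,"ay": 0.005,"az": 0.629,"claw": 0.9},
    {"x": 15.7,"y": 41.9,"z": 0.6,"ax": 0,"ay": 0.005,"az": 0.629,"claw": 0.9}
  ]
}}

```text
time: 17.68
tcp_pos: [0.4971, 0.2238, 0.1585]
tool_rot: [0.419, 0.908, -0.001, -0.001]
ft_force: [0.3, -0.9, -2.5]
gripper_width: 0.0232
```

```bash
python3 go.py .4975,.2254,.068,40.5
```

```text
t 17.68 tcp [0.4971 0.2238 0.1585] w 0.0232 F [ 0.3 -0.9 -2.5] q [ 0.38  0.08  1.96 -0.    1.11 -0.33]
(0.4975, 0.2254, 0.068) shift cm [0.09 0.16 9.04] turn [-0.002 -0.    -0.001] rows 2.1694348484006802 0.019616255342410762
```

Emit:
{"api": "jog_arm", "payload": {
  "plan": [
    {"x": 0,"y": 0.15,"z": 2,"ax": 0,"ay": 0,"az": 0,"claw": 0.9},
    {"x": 0,"y": 0.15,"z": 4.5,"ax": 0,"ay": 0,"az": 0,"claw": 0.9},
    {"x": 0,"y": 0.15,"z": 7,"ax": 0,"ay": 0,"az": 0,"claw": 0.9},
    {"x": 0,"y": 0.15,"z": 8.5,"ax": 0,"ay": 0,"az": 0,"claw": 0.9},
    {"x": 0,"y": 0.15,"z": 8.8,"ax": 0,"ay": 0,"az": 0,"claw": 0.9},
    {"x": 0,"y": 0.15,"z": 8.8,"ax": 0,"ay": 0,"az": 0,"claw": 0.9},
    {"x": 0,"y": 0.15,"z": 8.8,"ax": 0,"ay": 0,"az": 0,"claw": 0.9}
  ]
}}

```text
time: 18.27
tcp_pos: [0.499, 0.224, 0.0713]
tool_rot: [0.42, 0.908, -0.001, -0.0]
ft_force: [-0.2, -0.7, -3.2]
gripper_width: 0.023
```

```bash
python3 go.py .4975,.2254,.0403,40.5
```

```text
t 18.27 tcp [0.499  0.224  0.0713] w 0.023 F [-0.2 -0.7 -3.2] q [ 0.38  0.18  2.03 -0.    0.94 -0.33]
(0.4975, 0.2254, 0.0403) shift cm [ 0.2  -0.02  3.1 ] turn [-0.001  0.    -0.002] rows 0.7443997573079957 0.01978258643821272
```

Emit:
{"api": "jog_arm", "payload": {
  "plan": [
    {"x": 0,"y": 0,"z": 0.8,"ax": 0,"ay": 0,"az": 0,"claw": 0.9},
    {"x": 0,"y": 0,"z": 1.6,"ax": 0,"ay": 0,"az": 0,"claw": 0.9},
    {"x": 0,"y": 0,"z": 2.3,"ax": 0,"ay": 0,"az": 0,"claw": 0.9},
    {"x": 0,"y": 0,"z": 2.7,"ax": 0,"ay": 0,"az": 0,"claw": 0.9},
    {"x": 0,"y": 0,"z": 2.9,"ax": 0,"ay": 0,"az": 0,"claw": 0.9},
    {"x": 0,"y": 0,"z": 3.0,"ax": 0,"ay": 0,"az": 0,"claw": 0.9},
    {"x": 0,"y": 0,"z": 3.1,"ax": 0,"ay": 0,"az": 0,"claw": 0.9},
    {"x": 0,"y": 0,"z": 3.2,"ax": 0,"ay": 0,"az": 0,"claw": 0.9},
    {"x": 0,"y": 0,"z": 3.25,"ax": 0,"ay": 0,"az": 0,"claw": 0.9},
    {"x": 0,"y": 0,"z": 3.25,"ax": 0,"ay": 0,"az": 0,"claw": 0.9}
  ]
}}

```text
time: 19.1
tcp_pos: [0.4987, 0.224, 0.0404]
tool_rot: [0.42, 0.908, -0.001, -0.001]
ft_force: [-6.1, -2.4, 8.1]
gripper_width: 0.0231
```

Contact (8 N). Release and rise.

Emit:
{"api": "jog_arm", "payload": {
  "plan": [
    {"x": 0,"y": 0,"z": 0.0,"ax": 0,"ay": 0,"az": 0,"claw": 0.6},
    {"x": 0,"y": 0,"z": 0.0,"ax": 0,"ay": 0,"az": 0,"claw": 0.45},
    {"x": 0,"y": 0,"z": 0.0,"ax": 0,"ay": 0,"az": 0,"claw": 0.35},
    {"x": 0,"y": 0,"z": 0,"ax": 0,"ay": 0,"az": 0,"claw": 0.35},
    {"x": 0,"y": 0,"z": 0,"ax": 0,"ay": 0,"az": 0,"claw": 0.35},
    {"x": 0,"y": 0,"z": -2,"ax": 0,"ay": 0,"az": 0,"claw": 0.35},
    {"x": 0,"y": 0,"z": -5.5,"ax": 0,"ay": 0,"az": 0,"claw": 0.35},
    {"x": 0,"y": 0,"z": -9,"ax": 0,"ay": 0,"az": 0,"claw": 0.35},
    {"x": 0,"y": 0,"z": -11,"ax": 0,"ay": 0,"az": 0,"claw": 0.35},
    {"x": 0,"y": 0,"z": -11,"ax": 0,"ay": 0,"az": 0,"claw": 0.35}
  ]
}}

```text
time: 19.93
tcp_pos: [0.5029, 0.2258, 0.1565]
tool_rot: [0.42, 0.908, 0.003, 0.003]
ft_force: [1.1, 1.2, -0.7]
gripper_width: 0.0551
```

```bash
python3 chk.py t3; python3 go.py .616,-.2308,.15,76.5
```

```text
carrier 0.09 xy frame [-0.9 90.1] world [0.5761 0.1347] n 104 med 0.0002 top z 0.0868
carrier 0.03 xy frame [-0.7 30. ] world [0.537  0.1803] n 117 med 0.0002 top z 0.0918
carrier -0.03 xy frame [ -0.4 -30.8] world [0.4973 0.2263] n 126 med 0.0002 top z 0.085
carrier -0.09 empty 0
rail 0.09 empty 0
rail 0.03 empty 0
rail -0.03 empty 0
rail -0.09 xy frame [ -2.1 -93.4] world [ 0.6159 -0.2304] n 134 med 0.0002 top z 0.095
t 19.98 tcp [0.5014 0.2252 0.1538] w 0.0554 F [-0.6  0.4 -1.4] q [ 0.38  0.09  1.96 -0.    1.09 -0.33]
(0.616, -0.2308, 0.15) shift cm [-42.15 -20.82   0.38] turn [ 0.004  0.003 -0.63 ] rows 11.274547220304436 5.043303787093107
```

Emit:
{"api": "jog_arm", "payload": {
  "plan": [
    {"x": -42.1,"y": -20.8,"z": 0,"ax": 0.004,"ay": 0.003,"az": -0.63,"claw": 0.35},
    {"x": -42.1,"y": -20.8,"z": 0,"ax": 0.004,"ay": 0.003,"az": -0.63,"claw": 0.35},
    {"x": -42.1,"y": -20.8,"z": 0,"ax": 0.004,"ay": 0.003,"az": -0.63,"claw": 0.35},
    {"x": -42.1,"y": -20.8,"z": 0,"ax": 0.004,"ay": 0.003,"az": -0.63,"claw": 0.35},
    {"x": -42.1,"y": -20.8,"z": 0,"ax": 0.004,"ay": 0.003,"az": -0.63,"claw": 0.35},
    {"x": -42.1,"y": -20.8,"z": 0,"ax": 0.004,"ay": 0.003,"az": -0.63,"claw": 0.35},
    {"x": -42.1,"y": -20.8,"z": 0,"ax": 0.004,"ay": 0.003,"az": -0.63,"claw": 0.35},
    {"x": -42.1,"y": -20.8,"z": 0,"ax": 0.004,"ay": 0.003,"az": -0.63,"claw": 0.35},
    {"x": -42.1,"y": -20.8,"z": 0,"ax": 0.004,"ay": 0.003,"az": -0.63,"claw": 0.35},
    {"x": -42.1,"y": -20.8,"z": 0,"ax": 0.004,"ay": 0.003,"az": -0.63,"claw": 0.35},
    {"x": -42.1,"y": -20.8,"z": 0,"ax": 0.004,"ay": 0.003,"az": -0.63,"claw": 0.35},
    {"x": -42.1,"y": -20.8,"z": 0,"ax": 0.004,"ay": 0.003,"az": -0.63,"claw": 0.35},
    {"x": -42.1,"y": -20.8,"z": 0,"ax": 0.004,"ay": 0.003,"az": -0.63,"claw": 0.35},
    {"x": -42.1,"y": -20.8,"z": 0,"ax": 0.004,"ay": 0.003,"az": -0.63,"claw": 0.35},
    {"x": -42.1,"y": -20.8,"z": 0,"ax": 0.004,"ay": 0.003,"az": -0.63,"claw": 0.35},
    {"x": -42.1,"y": -20.8,"z": 0,"ax": 0.004,"ay": 0.003,"az": -0.63,"claw": 0.35}
  ]
}}

```text
time: 21.32
tcp_pos: [0.6149, -0.2287, 0.1525]
tool_rot: [0.117, 0.993, 0.0, -0.001]
ft_force: [0.3, 0.0, -1.0]
gripper_width: 0.0555
```

```bash
python3 go.py .616,-.2308,.043,76.5
```

```text
t 21.32 tcp [ 0.6149 -0.2287  0.1525] w 0.0555 F [ 0.3  0.  -1. ] q [-0.39  0.29  1.72 -0.    1.13 -1.73]
(0.616, -0.2308, 0.043) shift cm [-0.18 -0.18 10.95] turn [ 0.    -0.002  0.001] rows 2.625509451797456 0.018738159499536795
```

Emit:
{"api": "jog_arm", "payload": {
  "plan": [
    {"x": -0.1,"y": -0.2,"z": 3,"ax": 0,"ay": 0,"az": 0,"claw": 0.35},
    {"x": -0.1,"y": -0.2,"z": 6,"ax": 0,"ay": 0,"az": 0,"claw": 0.35},
    {"x": -0.1,"y": -0.2,"z": 9,"ax": 0,"ay": 0,"az": 0,"claw": 0.35},
    {"x": -0.1,"y": -0.2,"z": 10.9,"ax": 0,"ay": 0,"az": 0,"claw": 0.35},
    {"x": -0.1,"y": -0.2,"z": 10.9,"ax": 0,"ay": 0,"az": 0,"claw": 0.35},
    {"x": -0.1,"y": -0.2,"z": 10.9,"ax": 0,"ay": 0,"az": 0,"claw": 0.35},
    {"x": -0.1,"y": -0.2,"z": 10.9,"ax": 0,"ay": 0,"az": 0,"claw": 0.55},
    {"x": -0.1,"y": -0.2,"z": 10.9,"ax": 0,"ay": 0,"az": 0,"claw": 0.7},
    {"x": -0.1,"y": -0.2,"z": 10.9,"ax": 0,"ay": 0,"az": 0,"claw": 0.9},
    {"x": -0.1,"y": -0.2,"z": 10.9,"ax": 0,"ay": 0,"az": 0,"claw": 0.9},
    {"x": -0.1,"y": -0.2,"z": 10.9,"ax": 0,"ay": 0,"az": 0,"claw": 0.9},
    {"x": -0.1,"y": -0.2,"z": 10.9,"ax": 0,"ay": 0,"az": 0,"claw": 0.9}
  ]
}}

```text
time: 22.32
tcp_pos: [0.6172, -0.2311, 0.0463]
tool_rot: [0.117, 0.993, 0.0, 0.001]
ft_force: [0.9, 1.6, 6.5]
gripper_width: 0.0234
```

```bash
python3 go.py .616,-.2308,.16,76.5
```

```text
t 22.32 tcp [ 0.6172 -0.2311  0.0463] w 0.0234 F [0.9 1.6 6.5] q [-0.4   0.4   1.79  0.    0.95 -1.73]
(0.616, -0.2308, 0.16) shift cm [ 1.000e-01  1.000e-02 -1.137e+01] turn [0.    0.002 0.001] rows 2.726223139039788 0.019741781947887303
```

Emit:
{"api": "jog_arm", "payload": {
  "plan": [
    {"x": 0,"y": 0,"z": -1,"ax": 0,"ay": 0.002,"az": 0,"claw": 0.9},
    {"x": 0,"y": 0,"z": -3,"ax": 0,"ay": 0.002,"az": 0,"claw": 0.9},
    {"x": 0,"y": 0,"z": -6,"ax": 0,"ay": 0.002,"az": 0,"claw": 0.9},
    {"x": 0,"y": 0,"z": -9,"ax": 0,"ay": 0.002,"az": 0,"claw": 0.9},
    {"x": 0,"y": 0,"z": -11.8,"ax": 0,"ay": 0.002,"az": 0,"claw": 0.9},
    {"x": 0,"y": 0,"z": -11.8,"ax": 0,"ay": 0.002,"az": 0,"claw": 0.9},
    {"x": 0,"y": 0,"z": -11.8,"ax": 0,"ay": 0.002,"az": 0,"claw": 0.9}
  ]
}}

```text
time: 22.9
tcp_pos: [0.6185, -0.232, 0.1676]
tool_rot: [0.117, 0.993, -0.001, 0.003]
ft_force: [0.3, -0.2, -3.4]
gripper_width: 0.0229
```

```bash
python3 go.py .4585,.2711,.16,40.5
```

```text
t 22.9 tcp [ 0.6185 -0.232   0.1676] w 0.0229 F [ 0.3 -0.2 -3.4] q [-0.4   0.28  1.71  0.    1.15 -1.73]
(0.4585, 0.2711, 0.16) shift cm [27.29 45.2   0.56] turn [0.001 0.006 0.629] rows 12.662298746702962 5.030866436633311
```

Emit:
{"api": "jog_arm", "payload": {
  "plan": [
    {"x": 1.8,"y": 3,"z": 0,"ax": 0,"ay": 0.006,"az": 0.06,"claw": 0.9},
    {"x": 3.8,"y": 6.3,"z": 0,"ax": 0,"ay": 0.006,"az": 0.12,"claw": 0.9},
    {"x": 5.8,"y": 9.6,"z": 0,"ax": 0,"ay": 0.006,"az": 0.18,"claw": 0.9},
    {"x": 7.8,"y": 12.9,"z": 0,"ax": 0,"ay": 0.006,"az": 0.24,"claw": 0.9},
    {"x": 9.8,"y": 16.2,"z": 0,"ax": 0,"ay": 0.006,"az": 0.3,"claw": 0.9},
    {"x": 11.8,"y": 19.5,"z": 0,"ax": 0,"ay": 0.006,"az": 0.36,"claw": 0.9},
    {"x": 13.8,"y": 22.8,"z": 0,"ax": 0,"ay": 0.006,"az": 0.42,"claw": 0.9},
    {"x": 15.8,"y": 26.1,"z": 0,"ax": 0,"ay": 0.006,"az": 0.48,"claw": 0.9},
    {"x": 17.8,"y": 29.4,"z": 0,"ax": 0,"ay": 0.006,"az": 0.54,"claw": 0.9},
    {"x": 19.8,"y": 32.7,"z": 0,"ax": 0,"ay": 0.006,"az": 0.6,"claw": 0.9},
    {"x": 21.8,"y": 36,"z": 0,"ax": 0,"ay": 0.006,"az": 0.629,"claw": 0.9},
    {"x": 23.8,"y": 39.3,"z": 0,"ax": 0,"ay": 0.006,"az": 0.629,"claw": 0.9},
    {"x": 25.8,"y": 42.6,"z": 0,"ax": 0,"ay": 0.006,"az": 0.629,"claw": 0.9},
    {"x": 26.8,"y": 44.3,"z": 0.3,"ax": 0,"ay": 0.006,"az": 0.629,"claw": 0.9},
    {"x": 27.3,"y": 45.2,"z": 0.6,"ax": 0,"ay": 0.006,"az": 0.629,"claw": 0.9},
    {"x": 27.3,"y": 45.2,"z": 0.6,"ax": 0,"ay": 0.006,"az": 0.629,"claw": 0.9},
    {"x": 27.3,"y": 45.2,"z": 0.6,"ax": 0,"ay": 0.006,"az": 0.629,"claw": 0.9},
    {"x": 27.3,"y": 45.2,"z": 0.6,"ax": 0,"ay": 0.006,"az": 0.629,"claw": 0.9}
  ]
}}

```text
time: 24.4
tcp_pos: [0.4582, 0.2697, 0.1586]
tool_rot: [0.419, 0.908, -0.001, -0.0]
ft_force: [-0.2, 0.4, -2.8]
gripper_width: 0.0235
```

```bash
python3 go.py .4585,.2711,.07,40.5
```

```text
t 24.4 tcp [0.4582 0.2697 0.1586] w 0.0235 F [-0.2  0.4 -2.8] q [ 0.49  0.05  1.99 -0.    1.1  -0.22]
(0.4585, 0.2711, 0.07) shift cm [0.09 0.12 8.86] turn [-0.001 -0.    -0.001] rows 2.124740604136136 0.01265056919332202
```

Emit:
{"api": "jog_arm", "payload": {
  "plan": [
    {"x": 0.1,"y": 0.12,"z": 2,"ax": 0,"ay": 0,"az": 0,"claw": 0.9},
    {"x": 0.1,"y": 0.12,"z": 4.5,"ax": 0,"ay": 0,"az": 0,"claw": 0.9},
    {"x": 0.1,"y": 0.12,"z": 7,"ax": 0,"ay": 0,"az": 0,"claw": 0.9},
    {"x": 0.1,"y": 0.12,"z": 8.5,"ax": 0,"ay": 0,"az": 0,"claw": 0.9},
    {"x": 0.1,"y": 0.12,"z": 8.8,"ax": 0,"ay": 0,"az": 0,"claw": 0.9},
    {"x": 0.1,"y": 0.12,"z": 8.8,"ax": 0,"ay": 0,"az": 0,"claw": 0.9},
    {"x": 0.1,"y": 0.12,"z": 8.8,"ax": 0,"ay": 0,"az": 0,"claw": 0.9}
  ]
}}

```text
time: 24.98
tcp_pos: [0.4595, 0.2706, 0.0714]
tool_rot: [0.42, 0.908, -0.0, 0.0]
ft_force: [-0.1, -1.0, -2.5]
gripper_width: 0.023
```

```bash
python3 go.py .4585,.2711,.0403,40.5
```

```text
t 24.98 tcp [0.4595 0.2706 0.0714] w 0.023 F [-0.1 -1.  -2.5] q [ 0.49  0.15  2.05 -0.    0.93 -0.22]
(0.4585, 0.2711, 0.0403) shift cm [ 0.1  -0.04  3.11] turn [-0.     0.    -0.002] rows 0.7468215054997296 0.019848332687622674
```

Emit:
{"api": "jog_arm", "payload": {
  "plan": [
    {"x": 0,"y": 0,"z": 0.8,"ax": 0,"ay": 0,"az": 0,"claw": 0.9},
    {"x": 0,"y": 0,"z": 1.6,"ax": 0,"ay": 0,"az": 0,"claw": 0.9},
    {"x": 0,"y": 0,"z": 2.3,"ax": 0,"ay": 0,"az": 0,"claw": 0.9},
    {"x": 0,"y": 0,"z": 2.7,"ax": 0,"ay": 0,"az": 0,"claw": 0.9},
    {"x": 0,"y": 0,"z": 2.9,"ax": 0,"ay": 0,"az": 0,"claw": 0.9},
    {"x": 0,"y": 0,"z": 3.0,"ax": 0,"ay": 0,"az": 0,"claw": 0.9},
    {"x": 0,"y": 0,"z": 3.1,"ax": 0,"ay": 0,"az": 0,"claw": 0.9},
    {"x": 0,"y": 0,"z": 3.2,"ax": 0,"ay": 0,"az": 0,"claw": 0.9},
    {"x": 0,"y": 0,"z": 3.25,"ax": 0,"ay": 0,"az": 0,"claw": 0.9},
    {"x": 0,"y": 0,"z": 3.25,"ax": 0,"ay": 0,"az": 0,"claw": 0.9}
  ]
}}

```text
time: 25.82
tcp_pos: [0.4594, 0.2708, 0.0403]
tool_rot: [0.42, 0.908, -0.0, -0.0]
ft_force: [-4.4, -2.1, 6.3]
gripper_width: 0.0232
```

Emit:
{"api": "jog_arm", "payload": {
  "plan": [
    {"x": 0,"y": 0,"z": 0.0,"ax": 0,"ay": 0,"az": 0,"claw": 0.6},
    {"x": 0,"y": 0,"z": 0.0,"ax": 0,"ay": 0,"az": 0,"claw": 0.45},
    {"x": 0,"y": 0,"z": 0.0,"ax": 0,"ay": 0,"az": 0,"claw": 0.35},
    {"x": 0,"y": 0,"z": 0,"ax": 0,"ay": 0,"az": 0,"claw": 0.35},
    {"x": 0,"y": 0,"z": 0,"ax": 0,"ay": 0,"az": 0,"claw": 0.35},
    {"x": 0,"y": 0,"z": -2,"ax": 0,"ay": 0,"az": 0,"claw": 0.35},
    {"x": 0,"y": 0,"z": -5.5,"ax": 0,"ay": 0,"az": 0,"claw": 0.35},
    {"x": 0,"y": 0,"z": -9,"ax": 0,"ay": 0,"az": 0,"claw": 0.35},
    {"x": 0,"y": 0,"z": -12,"ax": 0,"ay": 0,"az": 0,"claw": 0.35},
    {"x": 0,"y": 0,"z": -14,"ax": 0,"ay": 0,"az": 0,"claw": 0.35},
    {"x": 0,"y": 0,"z": -14,"ax": 0,"ay": 0,"az": 0,"claw": 0.35},
    {"x": 0,"y": 0,"z": -14,"ax": 0,"ay": 0,"az": 0,"claw": 0.35}
  ]
}}

```text
time: 26.82
tcp_pos: [0.4605, 0.2714, 0.1819]
tool_rot: [0.42, 0.908, 0.001, 0.001]
ft_force: [0.1, -0.6, -0.6]
gripper_width: 0.0554
```

```bash
python3 chk.py t4; python3 go.py .5,-.05,.2,40.5; python3 - <<'E'
from h import *
p,d=vision.read_camera('scene');c=cv2.resize(p[190:300,280:440],None,fx=4,fy=4,interpolation=cv2.INTER_CUBIC);cv2.imwrite('pics/s4.png',c[:,:,::-1])
E
```

```text
carrier 0.09 xy frame [-0.9 90. ] world [0.5762 0.1348] n 106 med 0.0002 top z 0.0865
carrier 0.03 xy frame [-0.7 30. ] world [0.537  0.1803] n 111 med 0.0002 top z 0.092
carrier -0.03 xy frame [ -0.3 -30.7] world [0.4973 0.2262] n 126 med 0.0002 top z 0.0851
carrier -0.09 xy frame [ -1.  -90.7] world [0.4588 0.2723] n 148 med 0.0003 top z 0.0889
rail 0.09 empty 0
rail 0.03 empty 0
rail -0.03 empty 0
rail -0.09 empty 0
t 26.87 tcp [0.4593 0.2707 0.18  ] w 0.0556 F [ 0.2 -0.  -0.1] q [ 0.49  0.04  1.96 -0.    1.14 -0.22]
(0.5, -0.05, 0.2) shift cm [-27.07 -17.67  -1.98] turn [-0.001  0.    -0.002] rows 7.767342975750798 0.019378575443089935
```

View pics/s4.png

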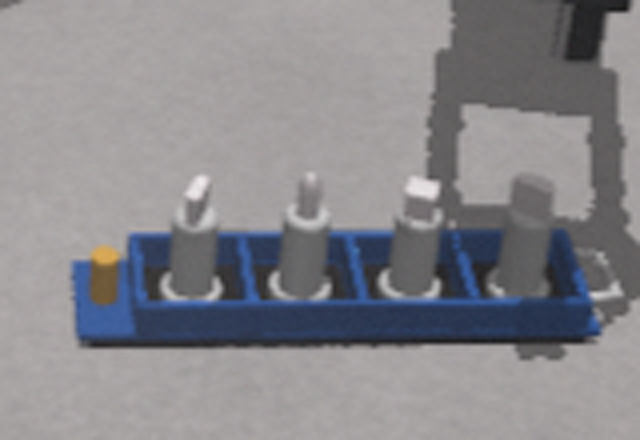

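All four stand upright in order (slot, round, square, dee from the dowel), and the gripper is clear. Handing in.

```bash
python3 -c "
from station import job_done,status
print(job_done());print(status.read_state()['time'])"
```

```text
the job is handed in; nothing more can be done
None
the job is handed in; nothing more can be done
```

All four punches are in the carrier in rail order from the dowel: slot, round, square, dee. I lowered each one to light floor contact (6–10 N) before releasing it, and handed the job in at about 27 s. No verdict was reported.

- **Position:** the last top-camera check put every punch within 1 mm of its bay centre along each axis.
- **Seating:** the point tops measured 85–92 mm above the table, within about 2 mm of what the bay floors imply.
- **Upright and clear:** the last scene picture showed all four upright and the rail blocks were empty. The gripper was about 9 cm above the nearest punch top, and the orange look-alikes were not touched.
- **Disagreements:** the finger opening read about 23 mm on the 25 mm shanks. Each grip also showed about 7 N upward force, probably because the pads swing forward as they close. Neither had any visible effect on the result, and nothing failed.

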